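# Level the sprung marble ledge with a spirit level and keep it pressed

## Task

Lay the spirit level lengthwise on the hinged marble ledge and press down on it until the ledge sits on its levelling foot, so the bubble gives a true reading. Then turn the foot's red knob and press the level down onto the foot again, repeating until the bubble stands between its two lines; finish while still pressing the level down with a firm but moderate push, and do not let go. Leave the bowl, the glass ramekins and the garlic press where they are.

Things in the scene. Friction and masses are not known exactly. Their poses are not given: they have to be found in the camera images.
- level: Loose aluminium spirit level, black end caps, 200 x 26 x 35 mm (x, y, z), about 0.2 kg, lying right way up on the counter at the robot's right. Origin: centre of underside; x along its length. The lime vial with its white bubble lies along x in the middle 60 mm of the top, between side rails. The top, 35 mm above the origin, may be pressed on all along its length.
- bubble (a joint): Bubble's offset along the level's x axis from the vial's middle, m, limits -0.018 to 0.018. It moves to the higher end, 0.4 m per rad of tilt (+: the +x end is higher), and settles in about 1.5 s. The bubble is 12 mm long; within 0.0025 of 0 it stands between the two black lines.
- shelf: Narrow white marble ledge, 90 mm deep (x), 240 mm long (y 0.005 to 0.245), 15 mm thick, hinged about its x axis in a steel bracket. Origin: on the hinge axis at the board's underside, 35 mm above the counter; y runs along the ledge from hinge to free end; top face at z = 0.015. Two steel prongs at the free end reach over the foot's collar.
- shelf_end (a point): Middle of the free end's top edge, 245 mm from the hinge. A spring holds it up, the ledge 0.04 rad above level and off the foot, even with the level on it. A steady 3 N on the level at mid-board brings this end down on the foot (13 to 18 mm at the start, 10 when levelled); further push bears on the foot. Let go, it springs up. At first the foot is too low: pressed, the ledge slopes down to here.
- foot: Levelling foot fixed on the counter at the ledge's free end, on its centre line 280 mm from the hinge: grey base 80 x 80 mm, upright brass screw, steel collar with two brass pads that carry the ledge's prongs, red knob on top. Origin under the screw's axis.
- knob (a joint): Angle of the red knob, rad, limits -1.8 to 1.6, growing clockwise seen from above; 1 rad raises the collar 5 mm and the pressed ledge's end by 0.018 rad, moving the bubble 7 mm towards the free end. Starts at -1.5 to -1.0; the ledge is level somewhere from -0.3 to 0.3, differing each time. Stays where left; takes 0.14 N m.
- knob_grip (a point): Centre of the red knob, a bar 50 mm long, 15 mm thick, 30 mm tall, about 118 mm above the counter, to be gripped across its thickness from above. Its x axis is the bar's length (it turns with the knob), z up along the screw.
- bowl: Bystander: green glazed hummus bowl, 136 mm wide, 55 mm high, origin at the centre of its underside.
- ramekin_a: Bystander: small glass ramekin, 72 mm wide, 45 mm high, origin at the centre of its underside.
- ramekin_b: Bystander: second glass ramekin, same as the first.
- garlic_press: Bystander: cast-aluminium garlic press lying down, 150 x 44 x 24 mm, to the left of the foot; origin under its basket, handles towards its -x.
Things that resemble listed ones, but are neither listed nor needed, are in the scene too. What is shaped like the level but orange or pink is not meant.

How it is judged:
On the way, in this order (a step that is already met when the one before it is completed fails the run):
1. the level lies lengthwise on the ledge and is pressed until the ledge sits on its foot (angle between the x axis of level and the y axis of shelf, either way round below 0.2 rad and x of level in the frame of shelf between -0.04 and 0.04 m and y of level in the frame of shelf between 0.06 and 0.19 m and angle between the z axis of level and the z axis of shelf, either way round below 0.015 rad and contact force between level and shelf above 2.5 N and contact force between the fingers and level above 2 N and contact force between shelf and foot above 0.8 N), for 0.3 s.
2. the foot's knob is then turned clockwise to raise the foot (value of joint knob above -0.75 rad), for 0.1 s.
At the end, for the whole second after the job is handed in: The level lies lengthwise on the ledge (within 0.2 rad, its middle over the board), the fingers press on it (over 2 N) so that the ledge bears on its foot with 0.8 to 30 N, the bubble stays within 2.5 mm of the middle, all at rest, and the bystanders are within 30 mm of where they stood (all of step 1 and value of joint bubble between -0.0025 and 0.0025 m and contact force between shelf and foot below 30 N and linear speed of level below 0.02 m/s and distance of each of bowl, ramekin_a, ramekin_b, garlic_press from where it was at the start of the episode below 0.03 m); the arm keeps its last pose, push and grip.
It fails at once if a bystander is shifted by more than 30 mm or tipped over (distance of any of bowl, ramekin_a, ramekin_b, garlic_press from where it was at the start of the episode above 0.03 m or angle between any of bowl, ramekin_a, ramekin_b, garlic_press's own z axis and vertical above 0.5 rad).
It fails at once if the ledge is rammed down on its foot with more than 60 N (contact force between shelf and foot above 60 N).
It also fails if it takes over 72 s, if anything falls off the work surface, if the arm or the gripper's body presses on something with over 40 N, if the wrist force passes 120 N, or if a joint passes its speed limit or range.

## Robot

A 6-joint arm with a two-finger parallel gripper is mounted at the origin on the work surface. World frame = base frame: x ahead of the robot, y to its left, z up, the work surface at z = 0. Lengths are in m, angles in rad, forces in N, time in s.
With the tool pointing down it reaches from about 0.25 to 0.725 m from the base axis. Payload 9.7 kg.
Tool frame: the origin (TCP) lies between the finger pads; the fingertips stand ahead of it and the grasp point (between the pads) lies 3 mm ahead of it (env.tips_ahead is the z of the fingertips in the tool frame, in m); z points along the fingers, y is the direction in which the jaws open and shut (so a half turn about z gives the same grasp; the last joint's range is limited). The gripper opens to 85 mm and grips with 20 to 120 N. Pads are 22 mm wide; open, the fingers measure 114 mm over their backs; the gripper's body (76 mm by 85 mm) begins 54 mm behind the grasp point. The pads swing forward as they close: fully open they stand 13 mm farther back than shut.
Start: joints at [1.106, 0.087, 0.176, 1.66, 0, 1.571], TCP at [0.247, 0.492, 0.226] pointing down, gripper open.
Joint ranges: [-3.13, 3.13], [-0.85, 1.81], [-1.15, 1.24], [-2.2, 2.28], [-1.44, 1.52], [-3.14, 3.14]. Speed limits (rad/s): [2.22, 2.22, 2.57, 3.14, 3.14, 3.14].

## Interface

Orientations are given as a rotation vector (axis times angle).
In Python, from station import env gives the robot as it stands.
- The arm moves only by the shell command python3 -m pendant 'ROWS' [FORCE]. ROWS is JSON, a list of rows, each an object with "translation": the shift along the tool's x, y, z in cm, a list of three; "turn": the turn, a rotation vector about the tool's x, y, z in rad, a list of three; "grip": the opening in per cent of the stroke, from 0 (shut) to 100 (fully open). A call has 1 to 12 rows; each row shifts and turns the commanded pose from where the row before left it, along the tool's axes as they then stand; what a row does not reach is not made up. A row lasts 1/12 s, in which the tool goes at most 41.7 mm and 7.16 degrees, less where a joint would pass 70% of its speed; a pose out of reach is approached as far as the arm can. A call is refused whole if a number of a shift passes 4.17 or a number of a turn 0.125, either way. A call with a gripper value outside its range is refused whole. The fingers move at their own pace and stop on an object; FORCE is the grip in N (left out, the last holds). Time passes only in rows, so rows that do not move let the fingers close. It gives the time, the measured TCP pose, the force and the opening at its end, in the units of the state.
- env.sense(): the state, without advancing time (a new reading comes with each control period).
- env.camera(name): name is "scene" or "top"; returns a dict with "frame" (480x640x3 uint8, red, green, blue), "intrinsics" (3x3 intrinsics, pixels), "camera_from_world" (4x4, takes a point from world to camera coordinates). Camera axes: x right, y down, z forward; pixel columns grow to the right and rows downward; lengths in m; the calibration is good to about 2 mm. A picture is of the moment at which its call begins. There is no depth.
- env.finish_job(): hands the job in, once; it reports no verdict.
The state is a dict: "time_s": time; "joint_pos": joint angles; "qd": joint speeds; "joint_torque": joint torques, N m; "ee_pos": TCP position; "ee_rot": TCP orientation; "contact_force": force on the tool from outside, world axes, zero at the start; "torque": the same for the moment, N m; "finger_gap": finger opening in m.
Only numpy, scipy, OpenCV 4.12 (cv2) and the standard library are available. Lean on these libraries where they do the work, as an engineer would, in place of code of your own. Each camera call takes 0.05 s, during which the arm holds its last target.

## Working session

There is one attempt and no reset: what is moved stays moved. The work goes in short steps, Python scripts to look and compute and a shell command to move; the robot and the scene stay as the last step left them, time stands still between calls to the robot, and variables do not carry over. Pictures are saved under pics/ and viewed, and the job is handed in when it is done.

```bash
mkdir -p pics; ls
python3 - <<'E'
from station import env
import cv2
for n in("scene","top"):
    c=env.camera(n);cv2.imwrite(f"pics/{n}0.png",c["frame"][:,:,::-1]);print(c["intrinsics"],c["camera_from_world"])
print(env.sense(),env.tips_ahead)
E
```

```text
pics
[[446.18249868   0.         319.98844692]
 [  0.         446.18249868 242.80691925]
 [  0.           0.           1.        ]] [[-5.95278981e-01  8.03517917e-01  1.37520258e-03  3.15269269e-01]
 [ 5.79580040e-01  4.30560775e-01 -6.91884670e-01 -1.66759490e-01]
 [-5.56533837e-01 -4.11067361e-01 -7.22006726e-01  1.52478515e+00]
 [ 0.00000000e+00  0.00000000e+00  0.00000000e+00  1.00000000e+00]]
[[608.85980177   0.         316.29989913]
 [  0.         608.85980177 239.59781046]
 [  0.           0.           1.        ]] [[-0.02015559 -0.99969844 -0.01402753 -0.05328798]
 [-0.98492464  0.02226481 -0.17154514  0.48350127]
 [ 0.17180573  0.01035847 -0.98507639  1.39853177]
 [ 0.          0.          0.          1.        ]]
{'time_s': 0.1, 'joint_pos': array([1.10599278e+00, 8.74237654e-02, 1.75214915e-01, 1.65979203e+00,
       2.27858120e-05, 1.57080060e+00]), 'qd': array([ 7.02265628e-04, -2.69866567e-03,  2.46670656e-03, -1.13237611e-03,
        4.06752190e-05, -1.72224297e-04]), 'joint_torque': array([ 3.88700289e-05, -5.21560049e+01,  4.65654194e+01,  1.60630583e-02,
       -2.39655344e-05,  2.97861767e-06]), 'ee_pos': array([0.24643733, 0.49146837, 0.22524448]), 'ee_rot': array([-7.23494558e-01, -3.05684058e+00,  1.83282675e-03]), 'contact_force': array([-0.16982924,  0.06934355, -0.0613786 ]), 'torque': array([0.00992664, 0.02120413, 0.01012196]), 'finger_gap': 0.08548007618559894} 0.022
```

View pics/scene0.png

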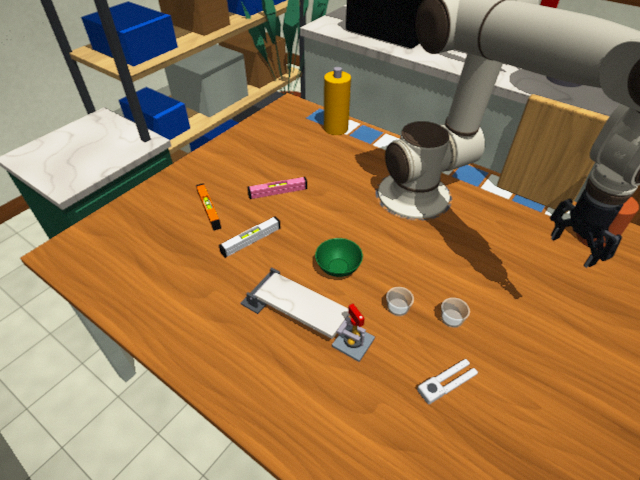

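View pics/top0.png

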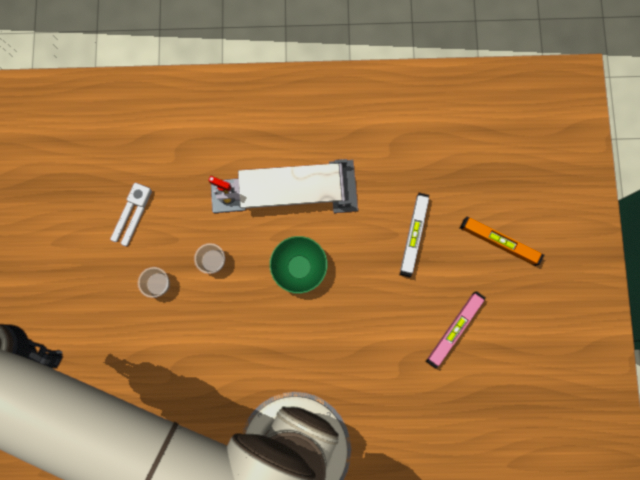

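The top view shows the aluminium level at about (415,235). The ledge runs from its hinge at (350,185) to its free end at (240,188), with the foot and red knob at about (222,190). The bowl is at (299,265), the ramekins at (210,259) and (154,282), and the press at (130,213).

```bash
cat > h.py <<'E'
import numpy as np, cv2
from station import env
def ray(c,u,v):
    T=c["camera_from_world"];R=T[:3,:3];o=-R.T@T[:3,3]
    d=R.T@np.linalg.inv(c["intrinsics"])@np.array([u,v,1.]);return o,d
def onz(c,u,v,z):
    o,d=ray(c,u,v);return o+d*(z-o[2])/d[2]
def proj(c,p):
    T=c["camera_from_world"];q=c["intrinsics"]@(T[:3,:3]@np.array(p,float)+T[:3,3]);return q[:2]/q[2]
def tri(c1,p1,c2,p2):
    o1,d1=ray(c1,*p1);o2,d2=ray(c2,*p2)
    s,t=np.linalg.lstsq(np.stack([d1,-d2],1),o2-o1,rcond=None)[0]
    a,b=o1+s*d1,o2+t*d2;return (a+b)/2,np.linalg.norm(a-b)
def hsv(c): return cv2.cvtColor(c["frame"],cv2.COLOR_RGB2HSV)
def crop(c,x,y,w,h,k,name):
    cv2.imwrite(name,cv2.resize(c["frame"][y:y+h,x:x+w,::-1],None,fx=k,fy=k,interpolation=cv2.INTER_CUBIC))
E
python3 - <<'E'
from h import *
t=env.camera("top");s=env.camera("scene")
crop(t,195,150,170,75,4.5,"pics/tl.png");crop(t,385,180,60,110,5,"pics/tv.png")
crop(s,200,190,200,180,4,"pics/sl.png")
E
```

```text
(no output)
```

View pics/tl.png

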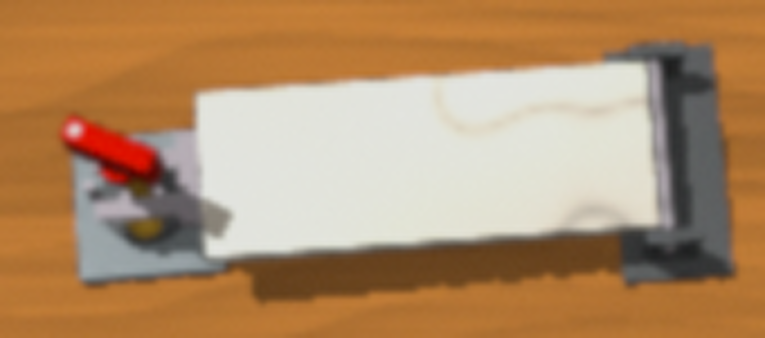

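View pics/tv.png

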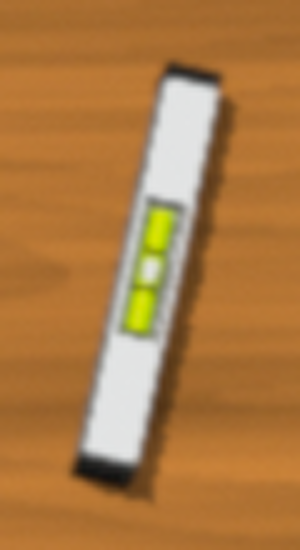

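View pics/sl.png

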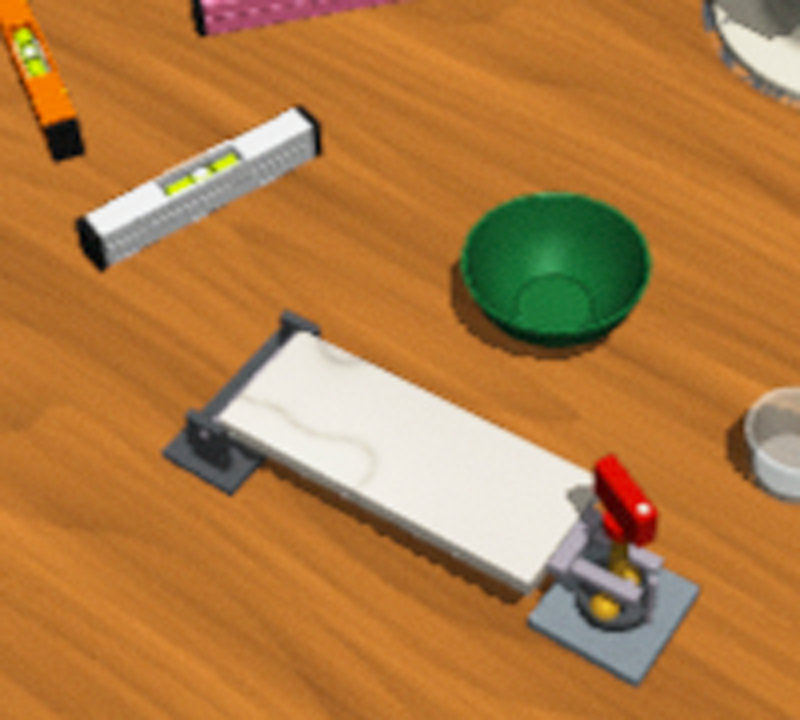

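```bash
cat > meas.py <<'E'
from h import *
def level(c,z,box):
    H=hsv(c);x,y,w,h=box
    m=cv2.inRange(H,(22,120,120),(45,255,255));M=np.zeros_like(m);M[y:y+h,x:x+w]=m[y:y+h,x:x+w]
    pts=np.argwhere(M)[:,::-1].astype(np.float32);r=cv2.minAreaRect(pts)
    b=cv2.boxPoints(r)
    P=np.array([onz(c,*p,z) for p in b]);return onz(c,*r[0],z),P,len(pts)
def knob(cs):
    out=[]
    for c,box in cs:
        H=hsv(c);m=cv2.inRange(H,(0,170,90),(6,255,255))|cv2.inRange(H,(172,170,90),(180,255,255))
        x,y,w,h=box;M=np.zeros_like(m);M[y:y+h,x:x+w]=m[y:y+h,x:x+w]
        p=np.argwhere(M)[:,::-1].astype(np.float32);out.append((p.mean(0),cv2.minAreaRect(p),len(p)))
    return out
E
python3 - <<'E'
from meas import *
np.set_printoptions(precision=4,suppress=True)
t=env.camera("top");s=env.camera("scene")
c,P,n=level(t,.035,(395,190,40,90));print("lime",c,P.tolist(),n)
cs=onz(s,*level(s,.035,(215,215,70,45))[0][:0],.035) if 0 else level(s,.035,(215,215,70,45))[0];print("scene lime",cs)
# white+caps level axis
for c_,box in((t,(395,185,40,95)),):
    H=hsv(c_);m=cv2.inRange(H,(0,0,170),(180,60,255));x,y,w,h=box
    p=np.argwhere(m[y:y+h,x:x+w])[:,::-1].astype(np.float32)+[x,y]
    r=cv2.minAreaRect(p.astype(np.float32));b=cv2.boxPoints(r);print("white",[onz(c_,*q,.035) for q in b], onz(c_,*r[0],.035))
# shelf corners from crop top (4.5x): 
k=4.5
f=lambda u,v:((u+.5)/k+195-.5,(v+.5)/k+150-.5)
g=lambda u,v:((u+.5)/4+200-.5,(v+.5)/4+190-.5)
A=[onz(t,*f(648,62),.05),onz(t,*f(660,228),.05),onz(t,*f(196,92),.06),onz(t,*f(205,258),.06)]
print("top corners\n",np.array(A))
B=[onz(s,*g(218,418),.05),onz(s,*g(300,333),.05),onz(s,*g(530,585),.06),onz(s,*g(600,478),.06)]
print("scene corners\n",np.array(B))
K=knob([(t,(200,165,40,40)),(s,(340,295,35,40))]);print(K);print("knob",tri(t,K[0][0],s,K[1][0]))
E
```

```text
lime [ 0.4922 -0.2965  0.035 ] [[0.4646147707736904, -0.28269969049846577, 0.03499999999999992], [0.5230858971751147, -0.29828385724162876, 0.03499999999999992], [0.5200017751261116, -0.31047688785286626, 0.03499999999999992], [0.46157791556458505, -0.2948166899577772, 0.03499999999999992]] 111
scene lime [ 0.4948 -0.2896  0.035 ]
white [array([ 0.4072, -0.2611,  0.035 ]), array([ 0.5862, -0.3087,  0.035 ]), array([ 0.5796, -0.3345,  0.035 ]), array([ 0.4009, -0.2864,  0.035 ])] [ 0.4925 -0.2974  0.035 ]
top corners
 [[ 0.6653 -0.121   0.05  ]
 [ 0.5742 -0.1249  0.05  ]
 [ 0.6516  0.1192  0.06  ]
 [ 0.5613  0.1143  0.06  ]]
scene corners
 [[ 0.6641 -0.1147  0.05  ]
 [ 0.5771 -0.1188  0.05  ]
 [ 0.6504  0.1255  0.06  ]
 [ 0.561   0.1158  0.06  ]]
[(array([219.6986, 183.411 ], dtype=float32), ((218.50001525878906, 183.50001525878906), (21.913463592529297, 9.391485214233398), 26.56505012512207), 146), (array([355.9131, 315.236 ], dtype=float32), ((356.3641357421875, 314.8670349121094), (23.112693786621094, 12.468689918518066), 81.25383758544922), 161)]
knob (array([0.6029, 0.1554, 0.1169]), np.float64(0.004862834291735463))
```

```bash
cat > plan.py <<'E'
from h import *
import sys
from scipy.spatial.transform import Rotation as R
np.set_printoptions(precision=4,suppress=True)
def go(p,psi=None):
    """remaining shift in tool axes (cm), turn about z (rad) for tool down with jaw dir psi(deg); turn via rotvec"""
    s=env.sense();M=R.from_rotvec(s["ee_rot"])
    d=M.inv().apply(np.array(p)-s["ee_pos"])*100
    print("shift cm",d)
    if psi is not None:
        a=np.radians(psi);y=np.array([np.cos(a),np.sin(a),0]);z=np.array([0,0,-1.]);x=np.cross(y,z)
        T=R.from_matrix(np.stack([x,y,z],1));print("turn",(M.inv()*T).as_rotvec())
        print("shift in target axes",T.inv().apply(np.array(p)-s["ee_pos"])*100)
    print("t",s["time_s"],"pos",s["ee_pos"],"q",s["joint_pos"],"F",s["contact_force"],"gap",s["finger_gap"])
E
python3 - <<'E'
from plan import *
go([.493,-.2935,.225],75.1)
E
```

```text
shift cm [-57.226  -59.1295   0.0927]
turn [-0.0005 -0.     -0.2047]
shift in target axes [-44.0092 -69.5292   0.0641]
t 0.3 pos [0.2465 0.4916 0.2256] q [ 1.106   0.0871  0.1756  1.6598 -0.      1.5708] F [ 0.0386  0.3998 -0.0803] gap 0.08528463445352788
```

```bash
python3 -m pendant '[{"translation":[0,0,0],"turn":[0,0,-0.1023],"grip":100},{"translation":[0,0,0],"turn":[0,0,-0.1023],"grip":100},{"translation":[-2,-3.16,0],"turn":[0,0,0],"grip":100},{"translation":[-2,-3.16,0],"turn":[0,0,0],"grip":100},{"translation":[-2,-3.16,0],"turn":[0,0,0],"grip":100},{"translation":[-2,-3.16,0],"turn":[0,0,0],"grip":100},{"translation":[-2,-3.16,0],"turn":[0,0,0],"grip":100},{"translation":[-2,-3.16,0],"turn":[0,0,0],"grip":100},{"translation":[-2,-3.16,0],"turn":[0,0,0],"grip":100},{"translation":[-2,-3.16,0],"turn":[0,0,0],"grip":100},{"translation":[-2,-3.16,0],"turn":[0,0,0],"grip":100},{"translation":[-2,-3.16,0],"turn":[0,0,0],"grip":100}]' 40
python3 -m pendant '[{"translation":[-2,-3.16,0],"turn":[0,0,0],"grip":100},{"translation":[-2,-3.16,0],"turn":[0,0,0],"grip":100},{"translation":[-2,-3.16,0],"turn":[0,0,0],"grip":100},{"translation":[-2,-3.16,0],"turn":[0,0,0],"grip":100},{"translation":[-2,-3.16,0],"turn":[0,0,0],"grip":100},{"translation":[-2,-3.16,0],"turn":[0,0,0],"grip":100},{"translation":[-2,-3.16,0],"turn":[0,0,0],"grip":100},{"translation":[-2,-3.16,0],"turn":[0,0,0],"grip":100},{"translation":[-2,-3.16,0],"turn":[0,0,0],"grip":100},{"translation":[-2,-3.16,0],"turn":[0,0,0],"grip":100},{"translation":[-2,-3.16,0],"turn":[0,0,0],"grip":100},{"translation":[-2,-3.16,0],"turn":[0,0,0],"grip":100}]'
python3 - <<'E'
from plan import *
go([.493,-.2935,.12],75.1)
for n in("scene","top"): c=env.camera(n);cv2.imwrite(f"pics/{n}1.png",c["frame"][:,:,::-1])
E
```

```text
time_s: 1.3
ee_pos: [0.3585, 0.1331, 0.2261]
ee_rot: [0.407, 3.114, 0.001]
contact_force: [1.5, 0.9, -0.1]
finger_gap: 0.0852
time_s: 2.3
ee_pos: [0.493, -0.2954, 0.2258]
ee_rot: [0.408, 3.115, 0.0]
contact_force: [-0.1, -0.2, 1.5]
finger_gap: 0.0851
shift cm [ 0.0482  0.179  10.5753]
turn [ 0.      0.0001 -0.0005]
shift in target axes [ 0.0467  0.1796 10.5753]
t 2.3 pos [ 0.493  -0.2954  0.2258] q [-0.5398  0.1471  0.2416  1.6652  0.0001 -0.2792] F [-0.063  -0.2216  1.4935] gap 0.08514494200244639
```

View pics/scene1.png

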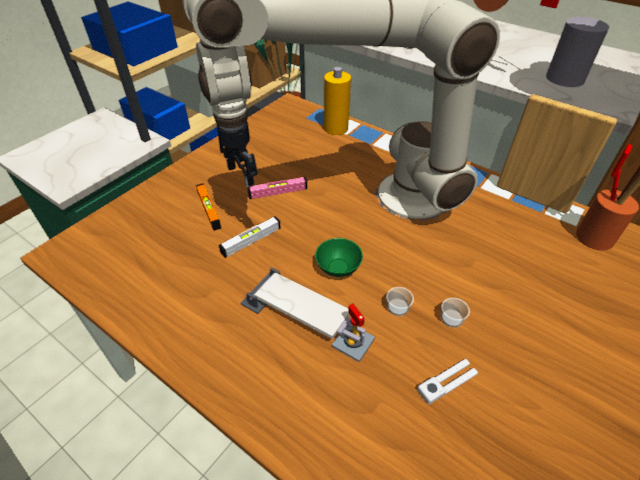

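```bash
python3 -m pendant '[{"translation":[0.05,0.18,3.6],"turn":[0,0,0],"grip":100},{"translation":[0,0,3.6],"turn":[0,0,0],"grip":100},{"translation":[0,0,3.6],"turn":[0,0,0],"grip":100},{"translation":[0,0,3.6],"turn":[0,0,0],"grip":100},{"translation":[0,0,2.6],"turn":[0,0,0],"grip":100},{"translation":[0,0,2.05],"turn":[0,0,0],"grip":100},{"translation":[0,0,0],"turn":[0,0,0],"grip":100},{"translation":[0,0,0],"turn":[0,0,0],"grip":100}]' 40
python3 - <<'E'
from plan import *
go([.493,-.2935,.035],75.1)
t=env.camera("top");s=env.camera("scene")
crop(t,370,180,100,110,5,"pics/t2.png");crop(s,190,180,120,100,5,"pics/s2.png")
E
```

```text
time_s: 3.07
ee_pos: [0.4923, -0.2908, 0.0351]
ee_rot: [-0.407, -3.113, -0.001]
contact_force: [1.3, 0.0, -0.7]
finger_gap: 0.0855
shift cm [-0.1415 -0.2461  0.0102]
turn [ 0.0005 -0.0017  0.0002]
shift in target axes [-0.1415 -0.2461  0.0106]
t 3.0667 pos [ 0.4923 -0.2908  0.0351] q [-0.5335  0.1512 -0.1226  1.2988  0.     -0.2737] F [ 1.2597  0.015  -0.7475] gap 0.08549640262243915
```

View pics/s2.png

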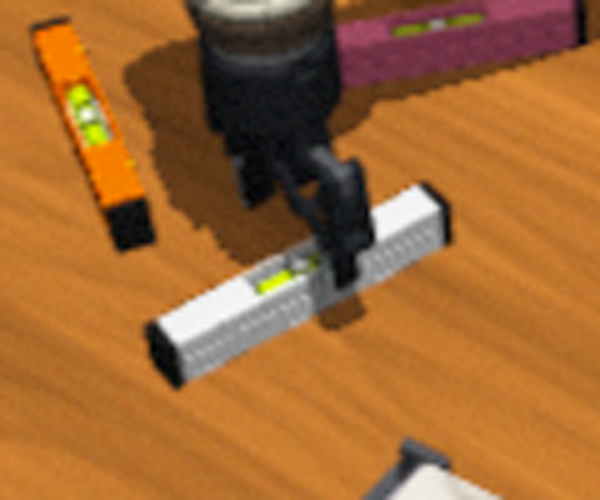

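View pics/t2.png

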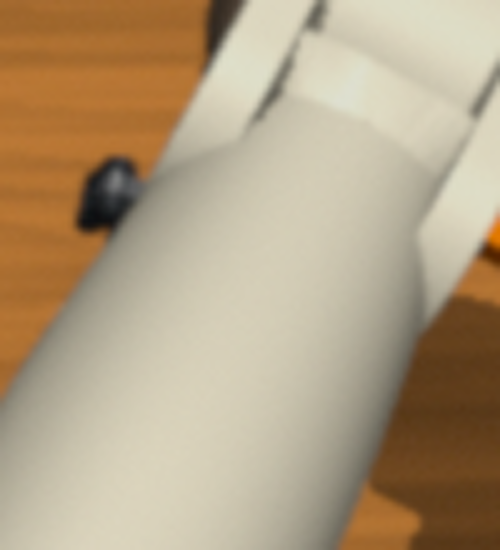

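The scene view shows the fingers straddling the level near its vial, at crop (340,250). The top view is blocked by the arm, so I'll close and lift.

```bash
python3 -m pendant '[{"translation":[0,0,0],"turn":[0,0,0],"grip":0},{"translation":[0,0,0],"turn":[0,0,0],"grip":0},{"translation":[0,0,0],"turn":[0,0,0],"grip":0},{"translation":[0,0,0],"turn":[0,0,0],"grip":0},{"translation":[0,0,0],"turn":[0,0,0],"grip":0},{"translation":[0,0,0],"turn":[0,0,0],"grip":0},{"translation":[0,0,0],"turn":[0,0,0],"grip":0},{"translation":[0,0,0],"turn":[0,0,0],"grip":0}]' 40
python3 -m pendant '[{"translation":[0,0,-2],"turn":[0,0,0],"grip":0},{"translation":[0,0,-3],"turn":[0,0,0],"grip":0},{"translation":[0,0,-3],"turn":[0,0,0],"grip":0},{"translation":[0,0,-3],"turn":[0,0,0],"grip":0},{"translation":[0,0,-2],"turn":[0,0,0],"grip":0},{"translation":[0,0,0],"turn":[0,0,0],"grip":0}]'
python3 - <<'E'
from plan import *
s=env.camera("scene");crop(s,170,120,200,180,4,"pics/s3.png")
H=np.array([.6205,-.125]);a=np.array([-.0585,.9983])
print(H+a*.115); go([*(H+a*.115),.148],3.35)
E
```

```text
time_s: 3.83
ee_pos: [0.4928, -0.2915, 0.0353]
ee_rot: [-0.408, -3.115, -0.0]
contact_force: [0.5, -0.1, -0.1]
finger_gap: -0.0007
time_s: 4.33
ee_pos: [0.4943, -0.2924, 0.1705]
ee_rot: [0.407, 3.109, -0.004]
contact_force: [1.1, -0.9, -0.2]
finger_gap: -0.0
[ 0.6138 -0.0102]
shift cm [-4.3302 30.3266  1.9754]
turn [0.0016 0.0043 1.2521]
shift in target axes [27.4381 13.6213  1.9924]
t 4.3833 pos [ 0.4938 -0.2921  0.1679] q [-0.5341  0.1252  0.1054  1.5467  0.     -0.2739] F [-0.1398  0.3753 -0.3629] gap 8.42770204302542e-05
```

View pics/s3.png

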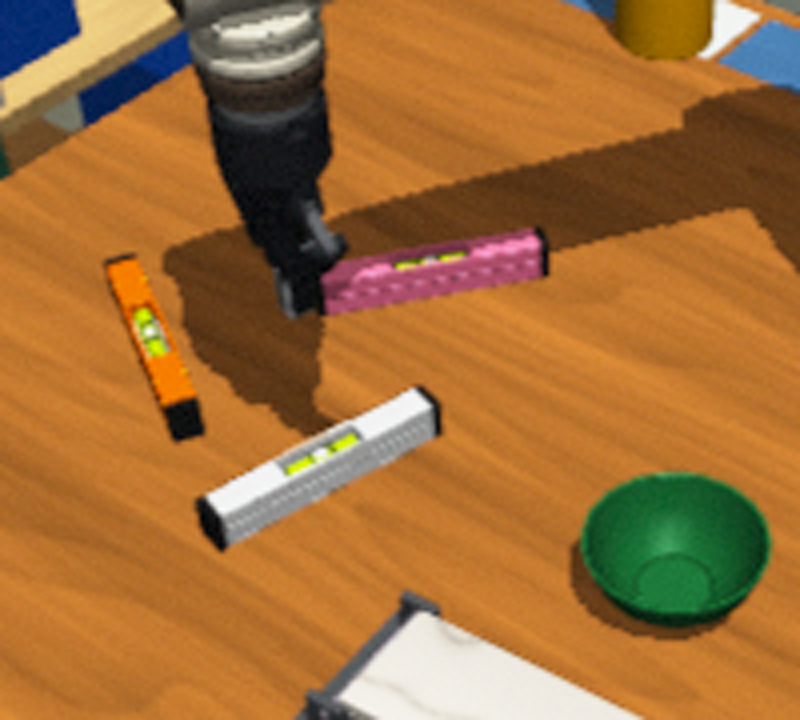

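Run:
```python
from plan import *
for n in("scene","top"):
    c=env.camera(n);s=env.sense();M=R.from_rotvec(s["ee_rot"])
    for k in(0,.022,-.1):
        print(n,k,proj(c,s["ee_pos"]+M.apply([0,0,k])))
    print(proj(c,[.493,-.2935,.035]),proj(c,[0,0,0.1]))
    if n=="top":cv2.imwrite("pics/top3.png",c["frame"][:,:,::-1])
    else:
        for u,v in((242,197),):print(onz(c,u,v,.148))
```

```text
scene 0 [244.158  199.5043]
scene 0.022 [245.0871 205.4142]
scene -0.1 [239.6192 170.6341]
[249.0432 232.3263] [416.8702 170.3321]
[ 0.4748 -0.3205  0.148 ]
top 0 [420.6317 222.6941]
top 0.022 [419.082  224.6871]
top -0.1 [428.3699 212.7418]
[413.0359 233.4468] [290.6858 458.009 ]
```

View pics/top3.png

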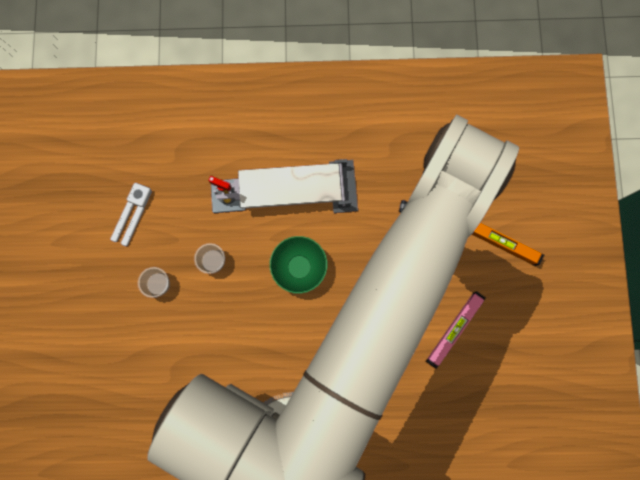

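Run:
```python
from plan import *
c=env.camera("scene");s=env.sense();M=R.from_rotvec(s["ee_rot"])
f=cv2.resize(c["frame"][150:250,190:310,::-1],None,fx=6,fy=6,interpolation=cv2.INTER_CUBIC)
for k,col in((0,(0,0,255)),(.022,(0,255,0)),(-.05,(255,0,0))):
    p=(proj(c,s["ee_pos"]+M.apply([0,0,k]))-[190,150]+.5)*6;cv2.circle(f,tuple(int(v) for v in p),4,col,2)
cv2.imwrite("pics/s4.png",f);print(s["finger_gap"],s["ee_pos"])
```

```text
0.00010336293304993422 [ 0.4925 -0.2913  0.1642]
```

View pics/s4.png

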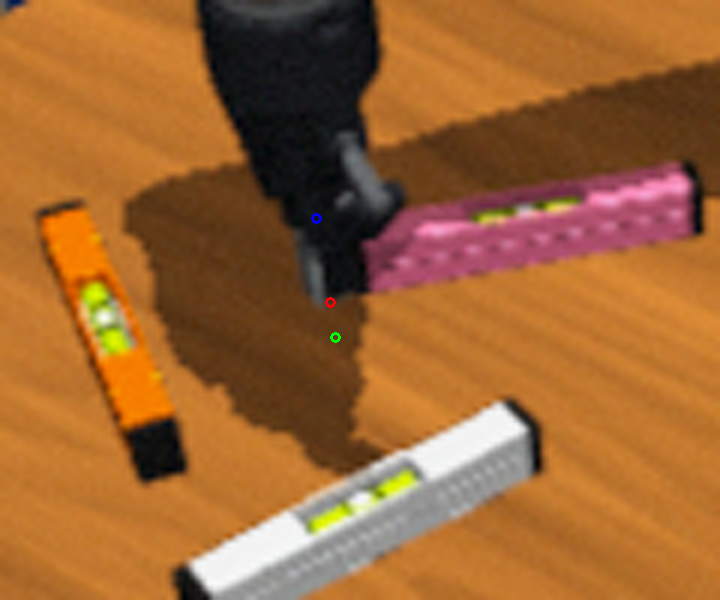

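The closed fingertips appear about 20 mm short of where they're stated to be: the tip shows near the TCP marker at (330,300). The level was not touched. I'll probe the true tip height by touching down softly on the level's top.

```bash
python3 -m pendant '[{"translation":[-5,0,0],"turn":[0,0,0],"grip":0}]'; python3 -m pendant '[{"translation":[-2.5,0,3.4],"turn":[0,0,0],"grip":0},{"translation":[-2.5,0,3.4],"turn":[0,0,0],"grip":0},{"translation":[0,0,3.4],"turn":[0,0,0],"grip":0},{"translation":[0,0,0],"turn":[0,0,0],"grip":0},{"translation":[0,0,0],"turn":[0,0,0],"grip":0},{"translation":[0,0,0],"turn":[0,0,0],"grip":0}]'
python3 - <<'E'
from plan import *
c=env.camera("scene");s=env.sense();M=R.from_rotvec(s["ee_rot"])
f=cv2.resize(c["frame"][170:270,190:310,::-1],None,fx=6,fy=6,interpolation=cv2.INTER_CUBIC)
for k,col in((0,(0,0,255)),(.022,(0,255,0)),(-.05,(255,0,0))):
    p=(proj(c,s["ee_pos"]+M.apply([0,0,k]))-[190,170]+.5)*6;cv2.circle(f,tuple(int(v) for v in p),4,col,2)
cv2.imwrite("pics/s5.png",f);print(s)
E
```

```text
time_s: 5.03
ee_pos: [0.5404, -0.3042, 0.0657]
ee_rot: [0.408, 3.115, -0.0]
contact_force: [1.2, -0.2, 0.7]
finger_gap: 0.0002
{'time_s': 5.0833, 'joint_pos': array([-0.5128,  0.2497,  0.0537,  1.3722, -0.    , -0.2524]), 'qd': array([-0.0042, -0.0119,  0.0101, -0.0065, -0.001 ,  0.0001]), 'joint_torque': array([  0.1044, -59.8385,  44.7934,   0.0254,   0.0023,  -0.0007]), 'ee_pos': array([ 0.541 , -0.3046,  0.0667]), 'ee_rot': array([ 0.4075,  3.1126, -0.0016]), 'contact_force': array([ 0.0111, -0.1591,  0.7476]), 'torque': array([-0.0921, -0.0159,  0.0099]), 'finger_gap': 0.00010663026304492757}out of range
```

View pics/s5.png

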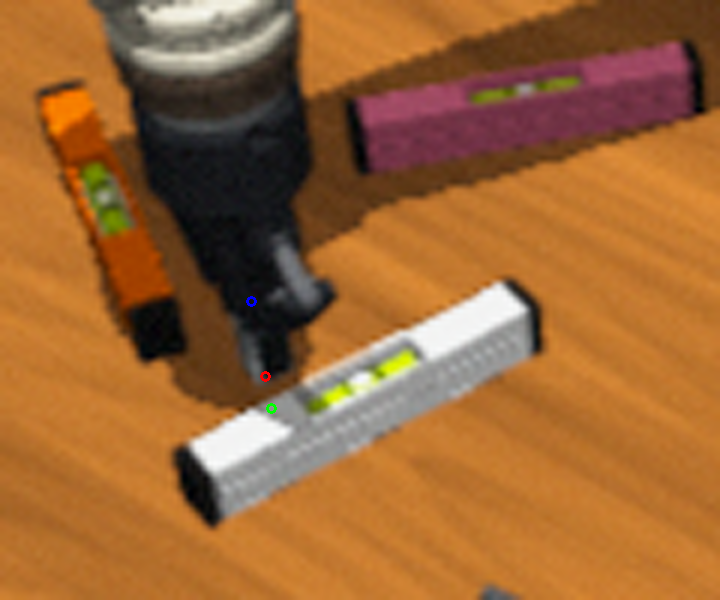

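```bash
for i in 1 2 3 4; do :; done; python3 -m pendant '[{"translation":[0,0,0.4],"turn":[0,0,0],"grip":0},{"translation":[0,0,0.4],"turn":[0,0,0],"grip":0},{"translation":[0,0,0],"turn":[0,0,0],"grip":0}]'; python3 -m pendant '[{"translation":[0,0,0.4],"turn":[0,0,0],"grip":0},{"translation":[0,0,0.4],"turn":[0,0,0],"grip":0},{"translation":[0,0,0],"turn":[0,0,0],"grip":0}]';  python3 -m pendant '[{"translation":[0,0,0.3],"turn":[0,0,0],"grip":0},{"translation":[0,0,0.3],"turn":[0,0,0],"grip":0},{"translation":[0,0,0],"turn":[0,0,0],"grip":0}]'
python3 - <<'E'
from plan import *
c=env.camera("scene");s=env.sense();M=R.from_rotvec(s["ee_rot"])
f=cv2.resize(c["frame"][170:270,190:310,::-1],None,fx=6,fy=6,interpolation=cv2.INTER_CUBIC)
for k,col in((0,(0,0,255)),(.022,(0,255,0)),(-.05,(255,0,0))):
    p=(proj(c,s["ee_pos"]+M.apply([0,0,k]))-[190,170]+.5)*6;cv2.circle(f,tuple(int(v) for v in p),4,col,2)
cv2.imwrite("pics/s6.png",f)
E
```

```text
time_s: 5.33
ee_pos: [0.5405, -0.3043, 0.0567]
ee_rot: [0.408, 3.114, -0.001]
contact_force: [0.1, -0.7, 0.9]
finger_gap: -0.0
time_s: 5.58
ee_pos: [0.5401, -0.304, 0.0473]
ee_rot: [-0.407, -3.114, -0.001]
contact_force: [-0.7, 0.6, -0.6]
finger_gap: 0.0004
time_s: 5.83
ee_pos: [0.5403, -0.304, 0.0414]
ee_rot: [-0.407, -3.114, -0.001]
contact_force: [-0.3, -0.0, -0.6]
finger_gap: 0.0001
```

View pics/s6.png

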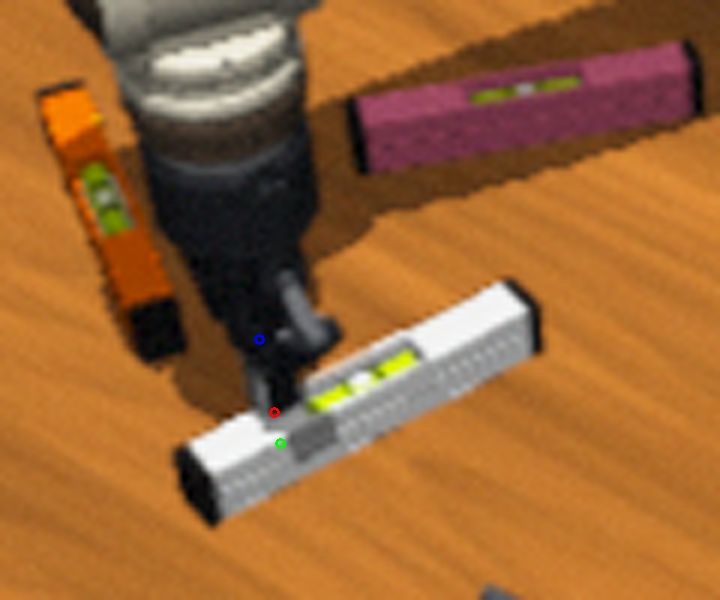

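```bash
for i in 1; do python3 -m pendant '[{"translation":[0,0,0.2],"turn":[0,0,0],"grip":0},{"translation":[0,0,0],"turn":[0,0,0],"grip":0}]'; done; python3 -m pendant '[{"translation":[0,0,0.2],"turn":[0,0,0],"grip":0},{"translation":[0,0,0],"turn":[0,0,0],"grip":0}]';python3 -m pendant '[{"translation":[0,0,0.2],"turn":[0,0,0],"grip":0},{"translation":[0,0,0],"turn":[0,0,0],"grip":0}]';python3 -m pendant '[{"translation":[0,0,0.1],"turn":[0,0,0],"grip":0},{"translation":[0,0,0],"turn":[0,0,0],"grip":0}]'
```

```text
time_s: 6.05
ee_pos: [0.5405, -0.3042, 0.04]
ee_rot: [-0.408, -3.115, -0.0]
contact_force: [-0.1, 0.6, -0.3]
finger_gap: 0.0
time_s: 6.22
ee_pos: [0.5405, -0.3041, 0.0379]
ee_rot: [-0.407, -3.115, -0.0]
contact_force: [-0.0, 0.3, -0.1]
finger_gap: -0.0002
time_s: 6.38
ee_pos: [0.5404, -0.3041, 0.0359]
ee_rot: [-0.407, -3.115, -0.0]
contact_force: [-0.7, 1.1, -0.3]
finger_gap: -0.0002
time_s: 6.55
ee_pos: [0.5405, -0.3041, 0.0351]
ee_rot: [-0.408, -3.115, -0.0]
contact_force: [-0.3, -0.4, 0.4]
finger_gap: -0.0001
```

```bash
python3 -m pendant '[{"translation":[0,0,0.1],"turn":[0,0,0],"grip":0},{"translation":[0,0,0],"turn":[0,0,0],"grip":0}]'; python3 -m pendant '[{"translation":[0,0,0.1],"turn":[0,0,0],"grip":0},{"translation":[0,0,0],"turn":[0,0,0],"grip":0}]';python3 -m pendant '[{"translation":[0,0,0.1],"turn":[0,0,0],"grip":0},{"translation":[0,0,0],"turn":[0,0,0],"grip":0}]';python3 -m pendant '[{"translation":[0,0,0.1],"turn":[0,0,0],"grip":0},{"translation":[0,0,0],"turn":[0,0,0],"grip":0}]'
python3 - <<'E'
from plan import *
c=env.camera("scene");s=env.sense();M=R.from_rotvec(s["ee_rot"])
f=cv2.resize(c["frame"][170:270,190:310,::-1],None,fx=6,fy=6,interpolation=cv2.INTER_CUBIC)
for k,col in((0,(0,0,255)),(.022,(0,255,0)),(-.05,(255,0,0))):
    p=(proj(c,s["ee_pos"]+M.apply([0,0,k]))-[190,170]+.5)*6;cv2.circle(f,tuple(int(v) for v in p),4,col,2)
cv2.imwrite("pics/s7.png",f)
E
```

```text
time_s: 6.72
ee_pos: [0.5405, -0.3042, 0.0341]
ee_rot: [-0.408, -3.115, -0.0]
contact_force: [-0.2, -0.3, 0.2]
finger_gap: -0.0
time_s: 6.88
ee_pos: [0.5405, -0.3042, 0.0331]
ee_rot: [-0.408, -3.115, -0.0]
contact_force: [-0.4, -0.3, 0.8]
finger_gap: 0.0003
time_s: 7.05
ee_pos: [0.5405, -0.3041, 0.0321]
ee_rot: [-0.408, -3.115, -0.0]
contact_force: [-0.0, 0.0, 0.1]
finger_gap: -0.0001
time_s: 7.22
ee_pos: [0.5405, -0.3041, 0.031]
ee_rot: [-0.407, -3.115, -0.0]
contact_force: [-1.2, 0.2, -1.0]
finger_gap: 0.0
```

View pics/s7.png

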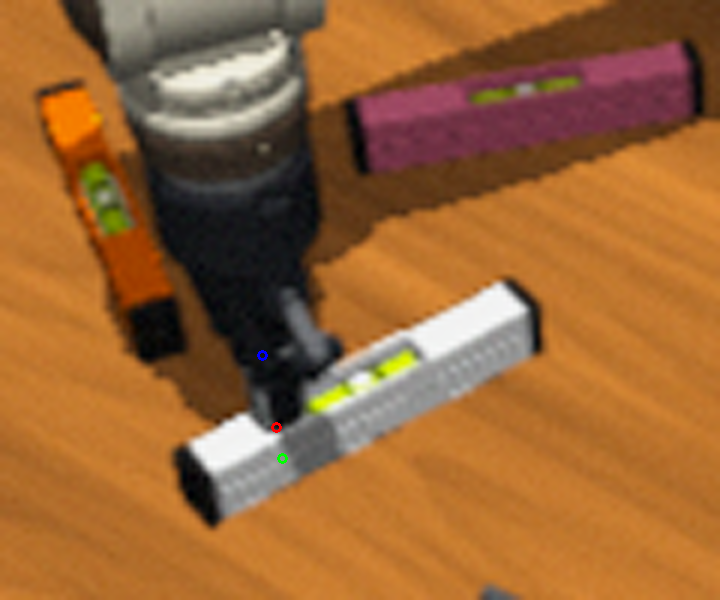

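```bash
P='{"translation":[0,0,0],"turn":[0,0,0],"grip":0}'; true; python3 -m pendant '[{"translation":[0,0,0.15],"turn":[0,0,0],"grip":0},{"translation":[0,0,0],"turn":[0,0,0],"grip":0}]' | sed -n 2,4p;python3 -m pendant '[{"translation":[0,0,0.15],"turn":[0,0,0],"grip":0},{"translation":[0,0,0],"turn":[0,0,0],"grip":0}]' | sed -n 2,4p;python3 -m pendant '[{"translation":[0,0,0.15],"turn":[0,0,0],"grip":0},{"translation":[0,0,0],"turn":[0,0,0],"grip":0}]' | sed -n 2,4p;python3 -m pendant '[{"translation":[0,0,0.15],"turn":[0,0,0],"grip":0},{"translation":[0,0,0],"turn":[0,0,0],"grip":0}]' | sed -n 2,4p
```

```text
ee_pos: [0.5407, -0.3042, 0.0298]
ee_rot: [0.407, 3.115, -0.0]
contact_force: [-0.7, -0.5, -0.4]
ee_pos: [0.5406, -0.3043, 0.0297]
ee_rot: [0.408, 3.114, -0.001]
contact_force: [-3.8, 2.3, 11.4]
ee_pos: [0.5407, -0.3043, 0.0296]
ee_rot: [0.407, 3.113, -0.001]
contact_force: [-7.5, 4.6, 20.3]
ee_pos: [0.5408, -0.3043, 0.0296]
ee_rot: [0.407, 3.113, -0.002]
contact_force: [-12.0, 7.5, 30.2]
```

Contact came at a reported TCP z of 0.0298, on a level top at 0.035. So the shut tips are really about 5 mm above the reported TCP point, and I'll take tip z as ee_z + 0.005. Now regrasping deeper.

```bash
python3 -m pendant '[{"translation":[0,0,-3],"turn":[0,0,0],"grip":0},{"translation":[2.5,0,-3],"turn":[0,0,0],"grip":100},{"translation":[2.4,0,0],"turn":[0,0,0],"grip":100},{"translation":[0,0,0],"turn":[0,0,0],"grip":100},{"translation":[0,0,0],"turn":[0,0,0],"grip":100},{"translation":[0,0,0],"turn":[0,0,0],"grip":100},{"translation":[0,0,0],"turn":[0,0,0],"grip":100},{"translation":[0,0,0],"turn":[0,0,0],"grip":100}]' 40
python3 - <<'E'
from plan import *
go([.493,-.293,.002],75.1)
E
```

```text
time_s: 8.6
ee_pos: [0.4935, -0.2915, 0.0844]
ee_rot: [-0.407, -3.114, -0.001]
contact_force: [-0.5, 0.8, -0.5]
finger_gap: 0.0836
shift cm [ 0.0014 -0.1567  8.2404]
turn [ 0.0003 -0.0011  0.0001]
shift in target axes [ 0.0102 -0.154   8.2405]
t 8.6 pos [ 0.4935 -0.2915  0.0844] q [-0.5336  0.1355 -0.044   1.3923  0.     -0.2736] F [-0.4869  0.8384 -0.5409] gap 0.08356398750699175
```

```bash
python3 -m pendant '[{"translation":[0,-0.15,3],"turn":[0,0,0],"grip":100},{"translation":[0,0,2.5],"turn":[0,0,0],"grip":100},{"translation":[0,0,1.5],"turn":[0,0,0],"grip":100},{"translation":[0,0,1.2],"turn":[0,0,0],"grip":100},{"translation":[0,0,0],"turn":[0,0,0],"grip":100},{"translation":[0,0,0],"turn":[0,0,0],"grip":100}]' 40
python3 -m pendant '[{"translation":[0,0,0],"turn":[0,0,0],"grip":0},{"translation":[0,0,0],"turn":[0,0,0],"grip":0},{"translation":[0,0,0],"turn":[0,0,0],"grip":0},{"translation":[0,0,0],"turn":[0,0,0],"grip":0},{"translation":[0,0,0],"turn":[0,0,0],"grip":0},{"translation":[0,0,0],"turn":[0,0,0],"grip":0},{"translation":[0,0,0],"turn":[0,0,0],"grip":0},{"translation":[0,0,0],"turn":[0,0,0],"grip":0}]' 40
```

```text
time_s: 9.1
ee_pos: [0.4928, -0.2929, 0.0029]
ee_rot: [-0.407, -3.114, -0.001]
contact_force: [0.2, -0.1, 0.3]
finger_gap: 0.0852
time_s: 9.77
ee_pos: [0.4932, -0.2934, 0.0041]
ee_rot: [0.408, 3.114, -0.001]
contact_force: [-1.5, -1.2, 7.1]
finger_gap: 0.025
```

```bash
python3 -m pendant '[{"translation":[0,0,-1],"turn":[0,0,0],"grip":0},{"translation":[0,0,-3],"turn":[0,0,0],"grip":0},{"translation":[0,0,-3.5],"turn":[0,0,0],"grip":0},{"translation":[0,0,-3.5],"turn":[0,0,0],"grip":0},{"translation":[0,0,-3],"turn":[0,0,0],"grip":0},{"translation":[0,0,0],"turn":[0,0,0],"grip":0},{"translation":[0,0,0],"turn":[0,0,0],"grip":0}]'
python3 - <<'E'
from plan import *
s=env.camera("scene");crop(s,170,120,200,180,4,"pics/s8.png")
H=np.array([.6205,-.125]);a=np.array([-.0585,.9983])
go([*(H+a*.115),.14],3.35)
E
```

```text
time_s: 10.35
ee_pos: [0.4935, -0.2933, 0.1452]
ee_rot: [0.407, 3.112, -0.002]
contact_force: [0.3, -0.5, -2.7]
finger_gap: 0.0252
shift cm [-4.4183 30.4324  0.3308]
turn [0.0002 0.     1.2522]
shift in target axes [27.5171 13.7282  0.3267]
t 10.4 pos [ 0.4928 -0.2929  0.1433] q [-0.5364  0.127   0.0599  1.5037  0.0001 -0.2762] F [-0.3619 -0.4994 -3.0721] gap 0.025098301336136553
```

View pics/s8.png

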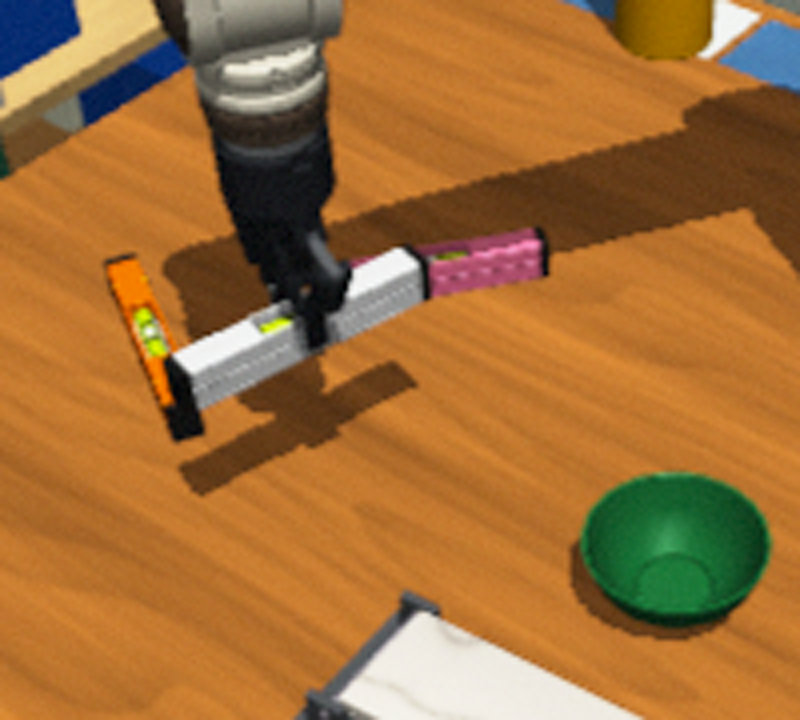

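```bash
python3 -m pendant '[{"translation":[0,0,0],"turn":[0,0,0.125],"grip":0},{"translation":[0,0,0],"turn":[0,0,0.125],"grip":0},{"translation":[0,0,0],"turn":[0,0,0.125],"grip":0},{"translation":[0,0,0],"turn":[0,0,0.125],"grip":0},{"translation":[0,0,0],"turn":[0,0,0.125],"grip":0},{"translation":[0,0,0],"turn":[0,0,0.125],"grip":0},{"translation":[0,0,0],"turn":[0,0,0.125],"grip":0},{"translation":[0,0,0],"turn":[0,0,0.125],"grip":0},{"translation":[0,0,0],"turn":[0,0,0.125],"grip":0},{"translation":[0,0,0],"turn":[0,0,0.125],"grip":0}]'
python3 -m pendant '[{"translation":[1.5,0.75,0],"turn":[0,0,0],"grip":0},{"translation":[3,1.5,0],"turn":[0,0,0],"grip":0},{"translation":[3,1.5,0],"turn":[0,0,0],"grip":0},{"translation":[3,1.5,0],"turn":[0,0,0],"grip":0},{"translation":[3,1.5,0],"turn":[0,0,0],"grip":0},{"translation":[3,1.5,0],"turn":[0,0,0],"grip":0},{"translation":[3,1.5,0],"turn":[0,0,0],"grip":0},{"translation":[3,1.5,0],"turn":[0,0,0],"grip":0},{"translation":[3,1.5,0],"turn":[0,0,0],"grip":0},{"translation":[1.5,0.73,0],"turn":[0,0,0],"grip":0},{"translation":[0,0,0],"turn":[0,0,0],"grip":0},{"translation":[0,0,0],"turn":[0,0,0],"grip":0}]'
python3 - <<'E'
from plan import *
s=env.camera("scene");cv2.imwrite("pics/s9.png",s["frame"][:,:,::-1]);crop(s,220,180,180,180,4,"pics/s9c.png")
H=np.array([.6205,-.125]);a=np.array([-.0585,.9983])
go([*(H+a*.115),.064],3.35)
E
```

```text
time_s: 11.23
ee_pos: [0.4919, -0.2924, 0.141]
ee_rot: [-2.158, -2.278, 0.001]
contact_force: [-0.0, -0.3, -2.2]
finger_gap: 0.0253
time_s: 12.23
ee_pos: [0.6102, -0.0145, 0.141]
ee_rot: [-2.149, -2.288, 0.004]
contact_force: [-0.3, -0.5, -1.5]
finger_gap: 0.0252
shift cm [0.4977 0.4158 7.7529]
turn [-0.003  -0.      0.0028]
shift in target axes [0.499  0.3913 7.7541]
t 12.2833 pos [ 0.6102 -0.0154  0.1415] q [-0.0251  0.2199  0.1624  1.5163 -0.0002  1.4844] F [-0.002  -0.1407 -1.8808] gap 0.024855472447970824
```

View pics/s9c.png

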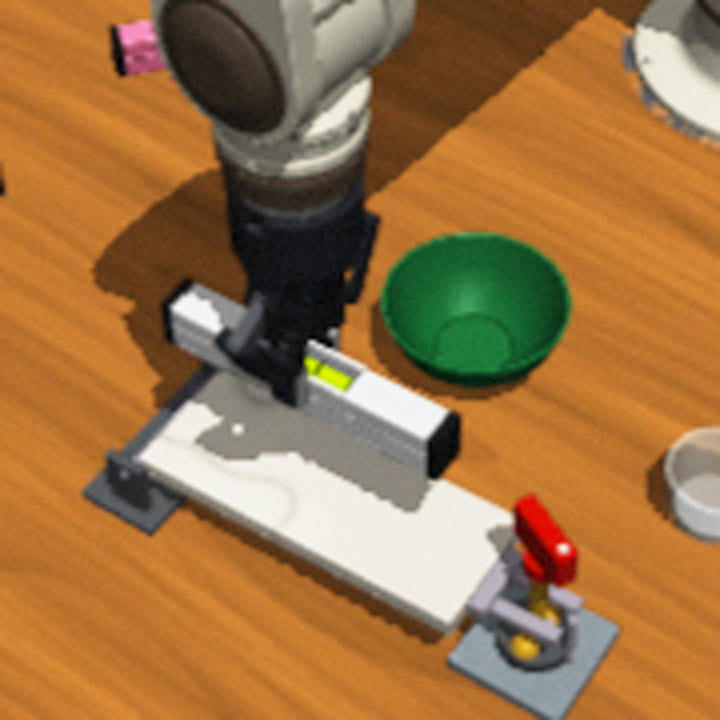

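```bash
python3 -m pendant '[{"translation":[0.5,0.4,2.5],"turn":[0,0.04,0],"grip":0},{"translation":[0,0,2.5],"turn":[0,0,0],"grip":0},{"translation":[0,0,1.5],"turn":[0,0,0],"grip":0},{"translation":[0,0,0.8],"turn":[0,0,0],"grip":0},{"translation":[0,0,0],"turn":[0,0,0],"grip":0},{"translation":[0,0,0],"turn":[0,0,0],"grip":0}]'
python3 - <<'E'
from plan import *
s=env.camera("scene");crop(s,220,180,180,180,4,"pics/s10c.png")
H=np.array([.6205,-.125]);a=np.array([-.0585,.9983])
go([*(H+a*.115),.060])
E
```

```text
time_s: 12.78
ee_pos: [0.6143, -0.009, 0.0705]
ee_rot: [-2.134, -2.265, -0.042]
contact_force: [0.4, -0.8, -2.0]
finger_gap: 0.0251
shift cm [-0.1782 -0.1168  1.1331]
t 12.8333 pos [ 0.6148 -0.0088  0.0714] q [-0.0331  0.2394  0.0499  1.3839  0.0397  1.4778] F [ 0.9495  0.5877 -2.0311] gap 0.02516910282847145
```

View pics/s10c.png

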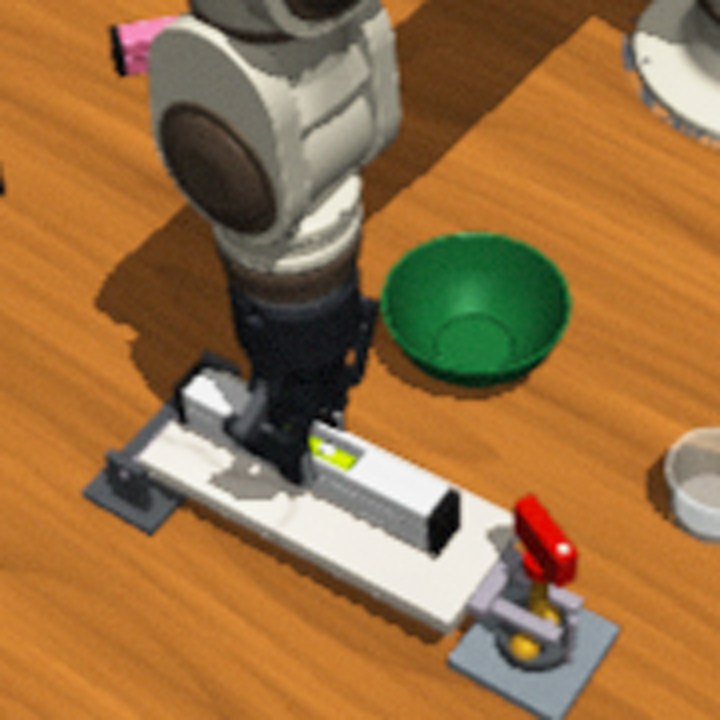

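```bash
python3 -m pendant '[{"translation":[0,0,0.6],"turn":[0,0,0],"grip":0},{"translation":[0,0,0.3],"turn":[0,0,0],"grip":0},{"translation":[0,0,0.1],"turn":[0,0,0],"grip":0},{"translation":[0,0,0],"turn":[0,0,0],"grip":0}]'
python3 -m pendant '[{"translation":[0,0,0.1],"turn":[0,0,0],"grip":0},{"translation":[0,0,0],"turn":[0,0,0],"grip":0}]'
python3 - <<'E'
from plan import *
s=env.camera("scene");crop(s,250,240,120,110,6,"pics/s11c.png")
E
```

```text
time_s: 13.17
ee_pos: [0.6145, -0.0078, 0.0601]
ee_rot: [-2.133, -2.266, -0.042]
contact_force: [0.8, 0.2, -1.4]
finger_gap: 0.0253
time_s: 13.33
ee_pos: [0.6146, -0.0077, 0.0593]
ee_rot: [-2.133, -2.266, -0.043]
contact_force: [0.2, 0.3, -2.8]
finger_gap: 0.0254
```

View pics/s11c.png

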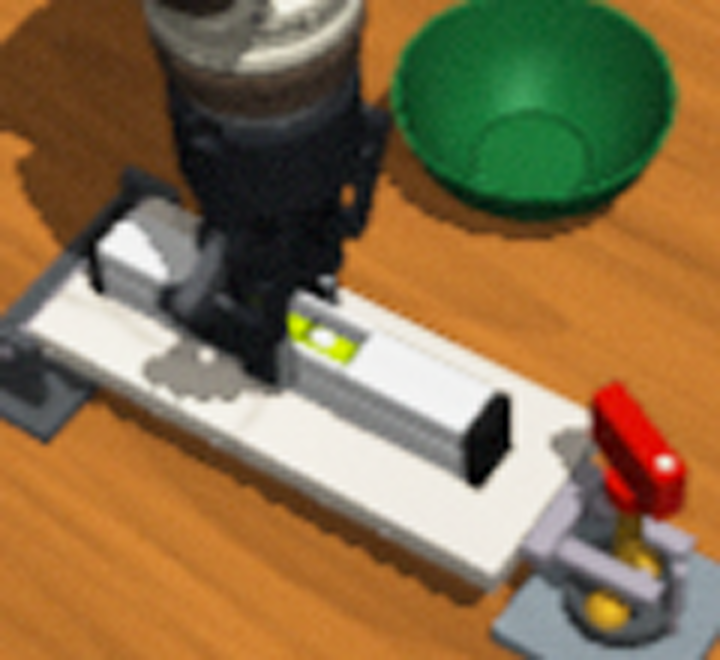

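```bash
python3 -m pendant '[{"translation":[0,0,0.1],"turn":[0,0,0],"grip":0},{"translation":[0,0,0],"turn":[0,0,0],"grip":0}]'; python3 -m pendant '[{"translation":[0,0,0.1],"turn":[0,0,0],"grip":0},{"translation":[0,0,0],"turn":[0,0,0],"grip":0}]';  python3 -m pendant '[{"translation":[0,0,0],"turn":[0,0,0],"grip":70},{"translation":[0,0,0],"turn":[0,0,0],"grip":70},{"translation":[0,0,0],"turn":[0,0,0],"grip":70},{"translation":[0,0,0],"turn":[0,0,0],"grip":70},{"translation":[0,0,0],"turn":[0,0,0],"grip":70},{"translation":[0,0,0],"turn":[0,0,0],"grip":70}]'
python3 -m pendant '[{"translation":[0,0,-2],"turn":[0,0,0],"grip":70},{"translation":[0,0,-3],"turn":[0,0,0],"grip":70},{"translation":[0,0,-2],"turn":[0,-0.04,0],"grip":0},{"translation":[0,0,0],"turn":[0,0,0],"grip":0},{"translation":[0,0,0],"turn":[0,0,0],"grip":0},{"translation":[0,0,0],"turn":[0,0,0],"grip":0},{"translation":[0,0,0],"turn":[0,0,0],"grip":0},{"translation":[0,0,0],"turn":[0,0,0],"grip":0}]'
python3 - <<'E'
from plan import *
s=env.camera("scene");crop(s,250,240,120,110,6,"pics/s12c.png")
go([.618,-.055,.09],3.35)
E
```

```text
time_s: 13.55
ee_pos: [0.6147, -0.0077, 0.0587]
ee_rot: [-2.133, -2.267, -0.043]
contact_force: [-1.2, 0.1, 2.1]
finger_gap: 0.0252
time_s: 13.72
ee_pos: [0.6148, -0.0075, 0.0581]
ee_rot: [-2.133, -2.267, -0.044]
contact_force: [-3.0, 2.1, 5.0]
finger_gap: 0.025
time_s: 14.22
ee_pos: [0.6145, -0.0077, 0.0572]
ee_rot: [-2.133, -2.266, -0.042]
contact_force: [-0.5, 0.6, -0.1]
finger_gap: 0.0597
time_s: 14.88
ee_pos: [0.6142, -0.0106, 0.1259]
ee_rot: [-2.152, -2.286, 0.002]
contact_force: [0.5, -0.2, 0.4]
finger_gap: 0.0002
shift cm [-4.4586  0.1153  3.6062]
turn [-0.0018 -0.0003  0.002 ]
shift in target axes [-4.4572  0.1175  3.6079]
t 14.9333 pos [ 0.6142 -0.0106  0.1261] q [-0.0173  0.2284  0.1428  1.487   0.0002  1.4931] F [0.2693 0.0637 0.3523] gap -0.0002806957110137565
```

View pics/s12c.png

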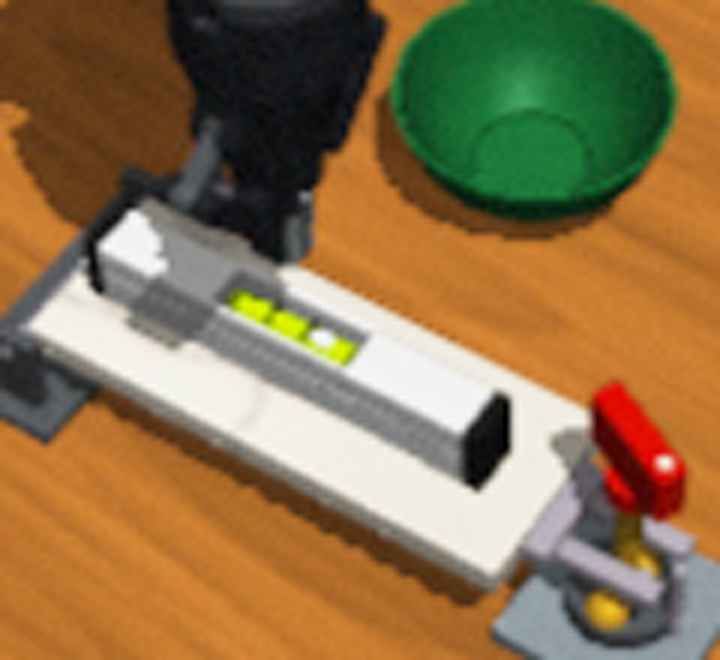

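```bash
python3 -m pendant '[{"translation":[-2.4,0.05,0],"turn":[0,0,0],"grip":0},{"translation":[-2.3,0,1],"turn":[0,0,0],"grip":0},{"translation":[0,0,2],"turn":[0,0,0],"grip":0},{"translation":[0,0,0.8],"turn":[0,0,0],"grip":0},{"translation":[0,0,0.4],"turn":[0,0,0],"grip":0},{"translation":[0,0,0],"turn":[0,0,0],"grip":0}]'
python3 -m pendant '[{"translation":[0,0,0.15],"turn":[0,0,0],"grip":0},{"translation":[0,0,0.15],"turn":[0,0,0],"grip":0},{"translation":[0,0,0],"turn":[0,0,0],"grip":0}]';python3 -m pendant '[{"translation":[0,0,0.1],"turn":[0,0,0],"grip":0},{"translation":[0,0,0.1],"turn":[0,0,0],"grip":0},{"translation":[0,0,0],"turn":[0,0,0],"grip":0}]'
```

```text
time_s: 15.43
ee_pos: [0.6173, -0.0569, 0.084]
ee_rot: [-2.152, -2.287, 0.002]
contact_force: [0.3, -0.3, 0.7]
finger_gap: 0.0001
time_s: 15.68
ee_pos: [0.6183, -0.0569, 0.0827]
ee_rot: [2.152, 2.288, 0.001]
contact_force: [0.7, -0.0, -0.5]
finger_gap: 0.0002
time_s: 15.93
ee_pos: [0.6185, -0.0566, 0.0812]
ee_rot: [2.152, 2.288, 0.003]
contact_force: [-1.3, 3.9, 5.8]
finger_gap: 0.0002
```

```bash
python3 -m pendant '[{"translation":[0,0,0.1],"turn":[0,0,0],"grip":0},{"translation":[0,0,0.1],"turn":[0,0,0],"grip":0},{"translation":[0,0,0],"turn":[0,0,0],"grip":0}]';python3 -m pendant '[{"translation":[0,0,0.1],"turn":[0,0,0],"grip":0},{"translation":[0,0,0.1],"turn":[0,0,0],"grip":0},{"translation":[0,0,0],"turn":[0,0,0],"grip":0}]'
python3 - <<'E'
from plan import *
s=env.camera("scene");crop(s,250,240,120,110,6,"pics/s13c.png")
E
```

```text
time_s: 16.18
ee_pos: [0.6186, -0.0563, 0.0796]
ee_rot: [2.152, 2.288, 0.004]
contact_force: [-1.6, 5.7, 8.6]
finger_gap: 0.0002
time_s: 16.43
ee_pos: [0.6187, -0.0556, 0.0786]
ee_rot: [2.151, 2.289, 0.006]
contact_force: [-3.6, 10.6, 12.1]
finger_gap: -0.0001
```

View pics/s13c.png

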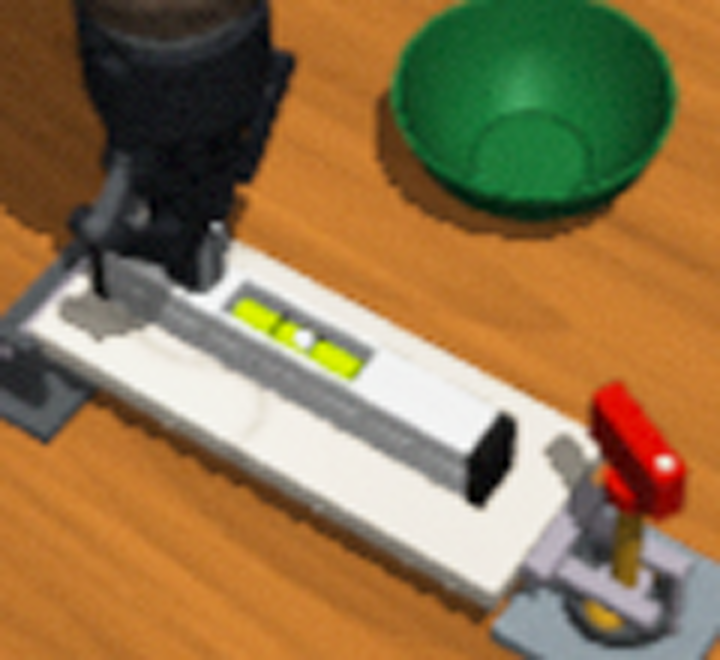

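```bash
python3 -m pendant '[{"translation":[0.1,0,0.1],"turn":[0,0,0],"grip":0},{"translation":[0.05,0,0.1],"turn":[0,0,0],"grip":0},{"translation":[0,0,0],"turn":[0,0,0],"grip":0}]';python3 -m pendant '[{"translation":[0,0,0.1],"turn":[0,0,0],"grip":0},{"translation":[0,0,0],"turn":[0,0,0],"grip":0},{"translation":[0,0,0],"turn":[0,0,0],"grip":0}]'
python3 - <<'E'
from plan import *
s=env.camera("scene");crop(s,250,240,120,110,6,"pics/s14c.png")
E
```

```text
time_s: 16.73
ee_pos: [0.6189, -0.0555, 0.0785]
ee_rot: [2.15, 2.286, 0.005]
contact_force: [-7.6, 3.3, 24.8]
finger_gap: 0.0001
time_s: 16.98
ee_pos: [0.619, -0.0555, 0.0784]
ee_rot: [2.15, 2.285, 0.006]
contact_force: [-10.5, 3.5, 29.9]
finger_gap: -0.0002
```

View pics/s14c.png

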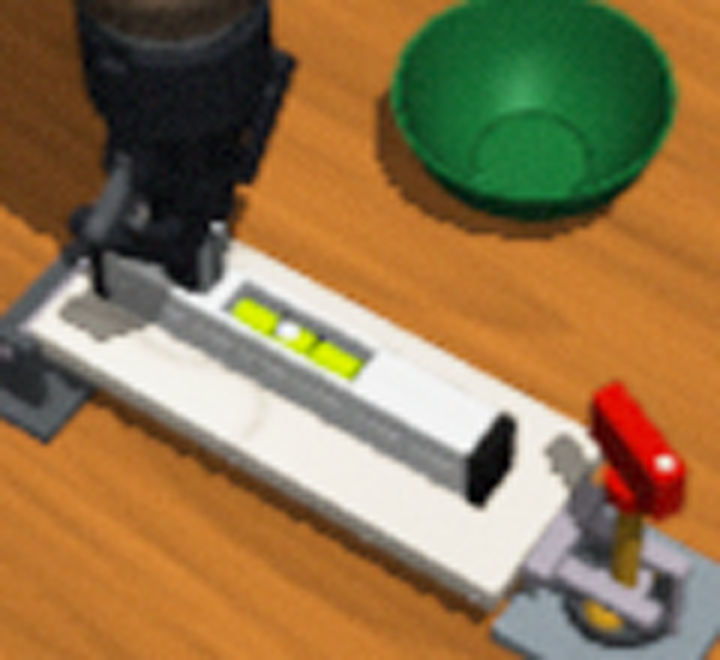

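The reported z has stopped at 0.0784 while the force rises, so the ledge is on its foot. I'll wait for the bubble to settle.

```bash
python3 -m pendant '[{"translation":[0,0,-0.05],"turn":[0,0,0],"grip":0},{"translation":[0,0,0],"turn":[0,0,0],"grip":0},{"translation":[0,0,0],"turn":[0,0,0],"grip":0},{"translation":[0,0,0],"turn":[0,0,0],"grip":0},{"translation":[0,0,0],"turn":[0,0,0],"grip":0},{"translation":[0,0,0],"turn":[0,0,0],"grip":0},{"translation":[0,0,0],"turn":[0,0,0],"grip":0},{"translation":[0,0,0],"turn":[0,0,0],"grip":0},{"translation":[0,0,0],"turn":[0,0,0],"grip":0},{"translation":[0,0,0],"turn":[0,0,0],"grip":0},{"translation":[0,0,0],"turn":[0,0,0],"grip":0},{"translation":[0,0,0],"turn":[0,0,0],"grip":0}]'
python3 -m pendant '[{"translation":[0,0,0],"turn":[0,0,0],"grip":0},{"translation":[0,0,0],"turn":[0,0,0],"grip":0},{"translation":[0,0,0],"turn":[0,0,0],"grip":0},{"translation":[0,0,0],"turn":[0,0,0],"grip":0},{"translation":[0,0,0],"turn":[0,0,0],"grip":0},{"translation":[0,0,0],"turn":[0,0,0],"grip":0},{"translation":[0,0,0],"turn":[0,0,0],"grip":0},{"translation":[0,0,0],"turn":[0,0,0],"grip":0},{"translation":[0,0,0],"turn":[0,0,0],"grip":0},{"translation":[0,0,0],"turn":[0,0,0],"grip":0},{"translation":[0,0,0],"turn":[0,0,0],"grip":0}]'
cat > bub.py <<'E'
from plan import *
def bubble(name):
    """offset (mm) of bubble from vial's middle, + toward free end, along the level axis; lines' spacing printed too"""
    c=env.camera("scene");f=c["frame"]
    H=hsv(c);x0,y0,w,h=270,270,60,50
    L=cv2.inRange(H,(22,110,110),(48,255,255))
    n,lab,st,ce=cv2.connectedComponentsWithStats(L,connectivity=8)
    M=np.zeros_like(L);M[y0:y0+h,x0:x0+w]=L[y0:y0+h,x0:x0+w]
    p=np.argwhere(M)[:,::-1].astype(np.float32)
    vx,vy,cx,cy=cv2.fitLine(p,cv2.DIST_L2,0,.01,.01).ravel()
    d=np.array([vx,vy]);d=d if d[0]>0 else -d
    # profile of saturation along axis, averaged over +-1 px, 0.1px samples
    S=H[:,:,1].astype(np.float32);V=H[:,:,2].astype(np.float32);B=f[:,:,2].astype(np.float32)
    t=np.arange(-20,20,.1);nrm=np.array([-d[1],d[0]])
    prof=[]
    for I in(B,V):
        a=0
        for o in(-.7,0,.7):
            X=(cx+t*d[0]+o*nrm[0]).astype(np.float32)[None];Y=(cy+t*d[1]+o*nrm[1]).astype(np.float32)[None]
            a=a+cv2.remap(I,X,Y,cv2.INTER_CUBIC)[0]/3
        prof.append(a)
    s=(p-[cx,cy])@d
    crop(c,270,270,60,50,13,name)
    lo,hi=s.min()-.5,s.max()+.5
    k=(t>lo+1.5)&(t<hi-1.5);b=prof[0][k];b=np.clip(b-np.percentile(b,30),0,None);b[b<.35*b.max()]=0
    bt=(b*t[k]).sum()/b.sum();P=lambda u:np.array([cx,cy])+u*d
    z=.0865
    W=[onz(c,*P(u),z) for u in(lo,hi,bt)]
    ax=(W[1]-W[0])[:2];Ln=np.linalg.norm(ax);off=((W[2]-W[0])[:2]@ax/Ln-Ln/2)*1000
    print("vial len mm",Ln*1000,"bubble off mm",off,"bubble px",P(bt),"mid",(W[0]+W[1])/2)
    print("B",prof[0][::10].astype(int));print("V",prof[1][::10].astype(int));print("lohi",lo,hi,bt)
E
python3 - <<'E'
from bub import *
bubble("pics/b1.png")
c=env.camera("scene");crop(c,250,240,120,110,6,"pics/s15c.png")
E
```

```text
time_s: 18.03
ee_pos: [0.6189, -0.0555, 0.0785]
ee_rot: [2.15, 2.286, 0.006]
contact_force: [-9.9, 4.2, 27.9]
finger_gap: 0.0
time_s: 18.95
ee_pos: [0.6189, -0.0555, 0.0785]
ee_rot: [2.15, 2.286, 0.006]
contact_force: [-8.6, 2.6, 27.0]
finger_gap: -0.0004
vial len mm 63.946841231737 bubble off mm -6.5374217428888 bubble px [296.9116 294.9168] mid [0.6199 0.0015 0.0865]
B [ 21  61 101 166 238 245 210 140  90  12  -3  -9   0  -8   6  55 173 223
 212  91  -6  -3  -5  -1  -5  -3  -5  -1  -8   0 -15  62 219 243 242 241
 242 242 241 241]
V [ 21  61 101 167 239 245 210 145 188 235 240 240 239 239 241 219 200 233
 242 238 240 239 198 191 236 240 239 239 241 240 220 179 225 243 242 242
 242 242 242 242]
lohi -12.116959 11.628107 -2.7958646043396653
```

View pics/b1.png

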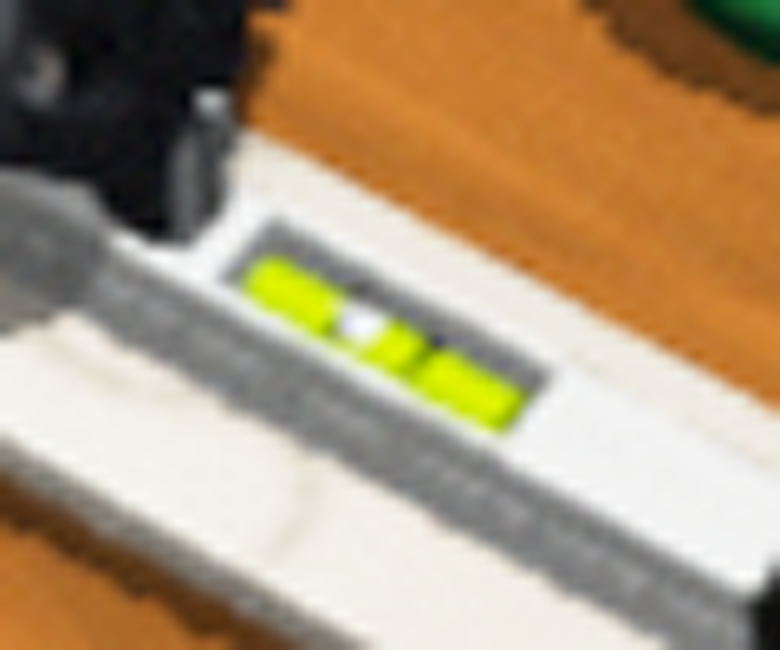

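```bash
python3 -m pendant '[{"translation":[0,0,-0.3],"turn":[0,0,0],"grip":0},{"translation":[-0.05,0,-0.3],"turn":[0,0,0],"grip":0},{"translation":[-0.05,0,-0.4],"turn":[0,0,0],"grip":0},{"translation":[0,0,-1],"turn":[0,0,0],"grip":0},{"translation":[0,0,-3],"turn":[0,0,0],"grip":60},{"translation":[0,0,-3],"turn":[0,0,0],"grip":60},{"translation":[0,0,-1],"turn":[0,0,0],"grip":60},{"translation":[0,0,0],"turn":[0,0,0],"grip":60}]'
python3 - <<'E'
from plan import *
t=env.camera("top");s=env.camera("scene")
def d(c,a,b):
    A,B=onz(c,*a,.133),onz(c,*b,.133);v=B-A;print((A+B)/2,np.linalg.norm(v[:2])*1000,np.degrees(np.arctan2(v[1],v[0]))%180)
crop(t,200,160,50,55,12,"pics/kt.png");crop(s,335,290,50,65,9,"pics/ks.png")
d(t,(218.5-9.8,183.5-4.9),(218.5+9.8,183.5+4.9))
go([.604,.155,.16],153)
E
```

```text
time_s: 19.72
ee_pos: [0.6194, -0.0571, 0.1676]
ee_rot: [2.15, 2.285, 0.005]
contact_force: [0.0, 0.0, 0.5]
finger_gap: 0.0479
[0.5996 0.1532 0.133 ] 50.43298048219603 61.77177173672965
shift cm [21.2412 -0.1333  0.3547]
turn [-0.      0.0001 -2.6098]
shift in target axes [-18.2407  10.8849   0.3557]
t 19.8167 pos [ 0.6182 -0.0569  0.1636] q [-0.0918  0.2443  0.2337  1.5602 -0.      1.4185] F [-1.0496  0.5448 -0.3294] gap 0.0511469850941737
```

View pics/kt.png

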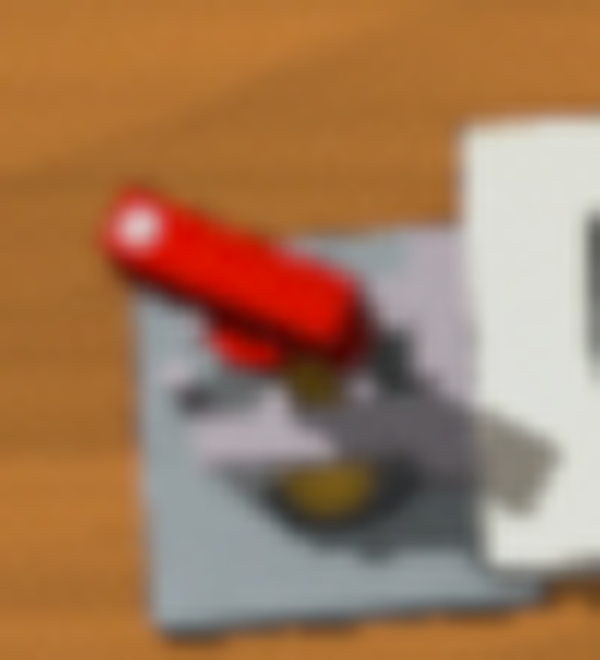

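View pics/ks.png

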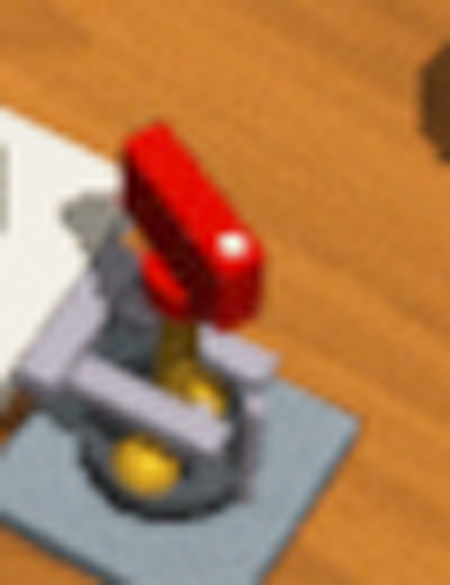

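Run:
```python
from plan import *
t=env.camera("top");s=env.camera("scene")
def d(c,a,b,z=.133):
    A,B=onz(c,*a,z),onz(c,*b,z);v=B-A;print((A+B)/2,np.linalg.norm(v[:2])*1000,np.degrees(np.arctan2(v[1],v[0]))%180)
T=lambda u,v:((u+.5)/12+199.5,(v+.5)/12+159.5);S=lambda u,v:((u+.5)/9+334.5,(v+.5)/9+289.5)
d(t,T(117,215),T(340,318));d(s,S(142,142),S(245,255))
print(tri(t,T(229,266),s,S(194,198)))
```

```text
[0.6036 0.1531 0.133 ] 47.077947392378604 63.51934887050734
[0.6029 0.1574 0.133 ] 42.602436618394826 71.52465967837874
(array([0.603 , 0.1552, 0.1315]), np.float64(0.0045060451944033365))
```

```bash
python3 -m pendant '[{"translation":[3,0,0],"turn":[0,0,-0.125],"grip":60},{"translation":[2.98,0.37,0],"turn":[0,0,0],"grip":60},{"translation":[2.98,0.37,0],"turn":[0,0,0],"grip":60},{"translation":[2.98,0.37,0],"turn":[0,0,0],"grip":60},{"translation":[2.98,0.37,0],"turn":[0,0,0],"grip":60},{"translation":[2.98,0.37,0],"turn":[0,0,0],"grip":60},{"translation":[2.98,0.37,0],"turn":[0,0,0],"grip":60},{"translation":[0,0,0],"turn":[0,0,-0.125],"grip":60},{"translation":[0,0,0],"turn":[0,0,-0.125],"grip":60},{"translation":[0,0,0],"turn":[0,0,-0.125],"grip":60},{"translation":[0,0,0],"turn":[0,0,-0.125],"grip":60},{"translation":[0,0,0],"turn":[0,0,-0.125],"grip":60}]' 60
python3 -m pendant '[{"translation":[0,0,0],"turn":[0,0,-0.125],"grip":60},{"translation":[0,0,0],"turn":[0,0,-0.125],"grip":60},{"translation":[0,0,0],"turn":[0,0,-0.125],"grip":60},{"translation":[0,0,0],"turn":[0,0,-0.125],"grip":60},{"translation":[0,0,0],"turn":[0,0,-0.125],"grip":60},{"translation":[0,0,0],"turn":[0,0,-0.125],"grip":60},{"translation":[0,0,0],"turn":[0,0,-0.125],"grip":60},{"translation":[0,0,0],"turn":[0,0,-0.125],"grip":60},{"translation":[0,0,0],"turn":[0,0,-0.125],"grip":60},{"translation":[0,0,0],"turn":[0,0,-0.125],"grip":60},{"translation":[0,0,0],"turn":[0,0,-0.125],"grip":60},{"translation":[0,0,0],"turn":[0,0,-0.125],"grip":60}]'
python3 -m pendant '[{"translation":[0,0,0],"turn":[0,0,-0.125],"grip":60},{"translation":[0,0,0],"turn":[0,0,-0.125],"grip":60},{"translation":[0,0,0],"turn":[0,0,-0.125],"grip":60},{"translation":[0,0,0],"turn":[0,0,0],"grip":60}]'
python3 - <<'E'
from plan import *
go([.603,.155,.16],155)
s=env.camera("scene");crop(s,300,200,120,160,5,"pics/k2.png")
E
```

```text
time_s: 20.92
ee_pos: [0.6044, 0.1529, 0.1621]
ee_rot: [-1.155, -2.919, 0.002]
contact_force: [0.3, 0.5, -0.9]
finger_gap: 0.0512
time_s: 21.92
ee_pos: [0.6045, 0.1528, 0.1621]
ee_rot: [1.144, -2.923, -0.0]
contact_force: [0.2, 0.1, 0.3]
finger_gap: 0.0516
time_s: 22.25
ee_pos: [0.6045, 0.1528, 0.1622]
ee_rot: [1.668, -2.659, -0.001]
contact_force: [0.5, -0.5, 0.2]
finger_gap: 0.0514
shift cm [-0.1368  0.2283  0.2181]
turn [ 0.0019 -0.0015 -0.0139]
shift in target axes [-0.1397  0.2268  0.2179]
t 22.25 pos [0.6045 0.1528 0.1622] q [ 0.2476  0.2535  0.2421  1.5619  0.     -0.8731] F [ 0.5221 -0.5422  0.2113] gap 0.051405909617456905
```

View pics/k2.png

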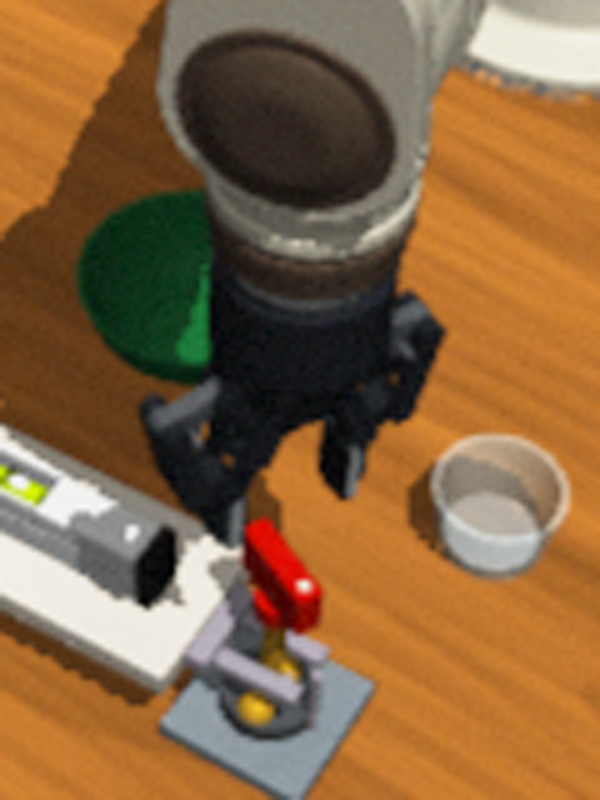

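```bash
python3 -m pendant '[{"translation":[-0.14,0.23,1.5],"turn":[0,0,0],"grip":60},{"translation":[0,0,1.5],"turn":[0,0,0],"grip":60},{"translation":[0,0,0],"turn":[0,0,0],"grip":60},{"translation":[0,0,0],"turn":[0,0,0],"grip":60}]'
python3 - <<'E'
from plan import *
s=env.camera("scene");crop(s,320,250,80,100,7,"pics/k3.png")
E
```

```text
time_s: 22.63
ee_pos: [0.6029, 0.155, 0.1327]
ee_rot: [1.657, -2.667, -0.001]
contact_force: [-0.0, 0.7, 1.1]
finger_gap: 0.051
```

View pics/k3.png

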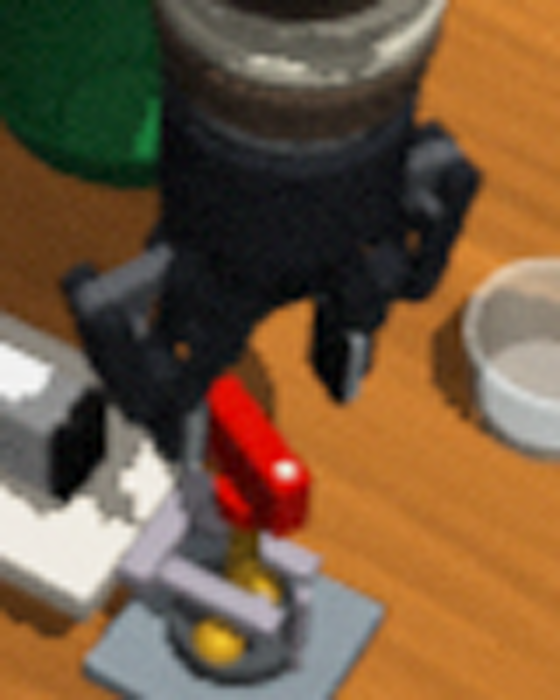

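```bash
python3 -m pendant '[{"translation":[0,0,1.2],"turn":[0,0,0],"grip":60},{"translation":[0,0,1.2],"turn":[0,0,0],"grip":60},{"translation":[0,0,0.8],"turn":[0,0,0],"grip":60},{"translation":[0,0,0.3],"turn":[0,0,0],"grip":60},{"translation":[0,0,0],"turn":[0,0,0],"grip":60}]'
python3 - <<'E'
from plan import *
s=env.camera("scene");crop(s,320,250,80,100,7,"pics/k4.png")
E
```

```text
time_s: 23.1
ee_pos: [0.6029, 0.155, 0.0972]
ee_rot: [1.66, -2.665, -0.001]
contact_force: [-0.7, 0.3, -0.5]
finger_gap: 0.0513
```

View pics/k4.png

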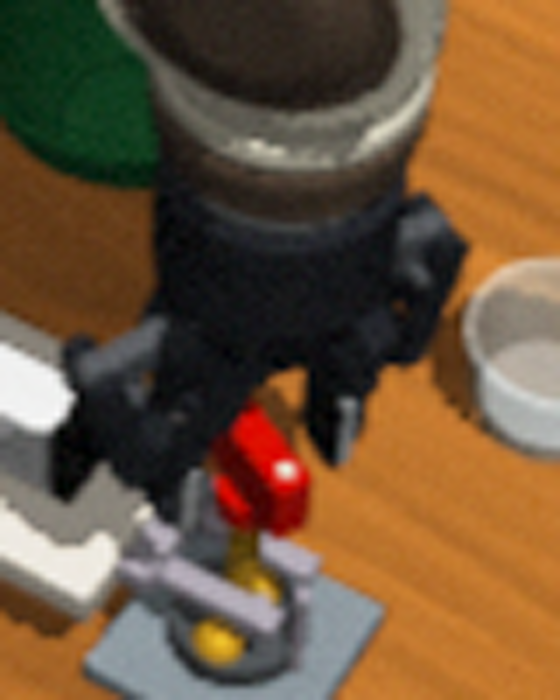

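```bash
python3 -m pendant '[{"translation":[0,0,0],"turn":[0,0,0],"grip":0},{"translation":[0,0,0],"turn":[0,0,0],"grip":0},{"translation":[0,0,0],"turn":[0,0,0],"grip":0},{"translation":[0,0,0],"turn":[0,0,0],"grip":0},{"translation":[0,0,0],"turn":[0,0,0],"grip":0},{"translation":[0,0,0],"turn":[0,0,0],"grip":0}]' 60
python3 - <<'E'
from plan import *
s=env.camera("scene");crop(s,320,250,80,100,7,"pics/k5.png")
print(env.sense())
E
```

```text
time_s: 23.65
ee_pos: [0.6032, 0.1558, 0.0995]
ee_rot: [-1.662, 2.665, 0.002]
contact_force: [-3.6, 2.9, 3.4]
finger_gap: 0.0141
{'time_s': 23.7, 'joint_pos': array([ 0.2522,  0.25  ,  0.1174,  1.4381,  0.0012, -0.8632]), 'qd': array([ 0.0008,  0.0001, -0.0007,  0.0012,  0.0001, -0.0004]), 'joint_torque': array([ -2.3591, -60.506 ,  46.6974,  -1.5313,  -0.9796,   0.0539]), 'ee_pos': array([0.6032, 0.1558, 0.0995]), 'ee_rot': array([-1.6625,  2.6652,  0.0018]), 'contact_force': array([-4.9402,  2.7049,  3.9351]), 'torque': array([0.4821, 0.8487, 0.0531]), 'finger_gap': 0.014108048311738185}
```

View pics/k5.png

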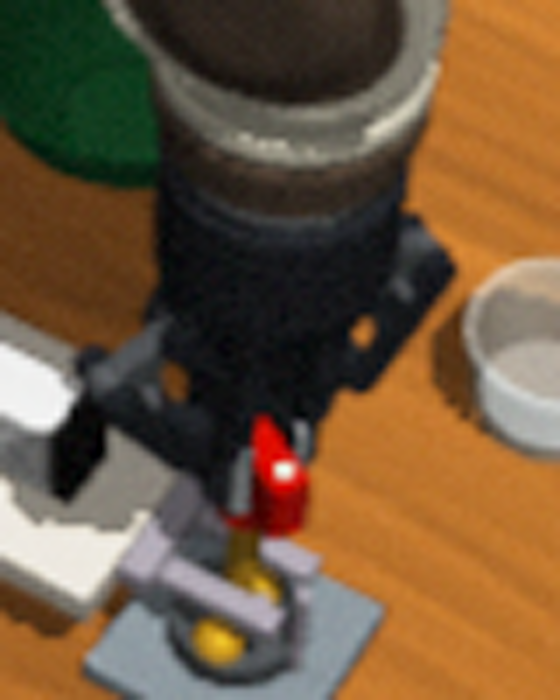

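```bash
python3 -m pendant '[{"translation":[0,0,0],"turn":[0,0,0.08],"grip":0},{"translation":[0,0,0],"turn":[0,0,0.12],"grip":0},{"translation":[0,0,0],"turn":[0,0,0.12],"grip":0},{"translation":[0,0,0],"turn":[0,0,0.12],"grip":0},{"translation":[0,0,0],"turn":[0,0,0.12],"grip":0},{"translation":[0,0,0],"turn":[0,0,0.12],"grip":0},{"translation":[0,0,0],"turn":[0,0,0.12],"grip":0},{"translation":[0,0,0],"turn":[0,0,0.06],"grip":0},{"translation":[0,0,0],"turn":[0,0,0],"grip":0},{"translation":[0,0,0],"turn":[0,0,0],"grip":0}]'
python3 - <<'E'
from plan import *
s=env.camera("scene");crop(s,320,250,80,100,7,"pics/k6.png")
print(env.sense())
E
```

```text
time_s: 24.53
ee_pos: [0.6033, 0.1556, 0.0995]
ee_rot: [-0.403, 3.115, 0.001]
contact_force: [-4.6, 2.0, 5.6]
finger_gap: 0.0141
{'time_s': 24.5833, 'joint_pos': array([ 0.252 ,  0.25  ,  0.1174,  1.4379,  0.0008, -0.0058]), 'qd': array([-0.0005, -0.0002, -0.0012, -0.0011,  0.0007, -0.0043]), 'joint_torque': array([ -2.0613, -59.4013,  45.9995,  -1.7544,  -0.9339,  -0.0534]), 'ee_pos': array([0.6034, 0.1556, 0.0995]), 'ee_rot': array([-0.4037,  3.1153,  0.0013]), 'contact_force': array([-4.3159,  1.9044,  5.1997]), 'torque': array([ 0.4314,  0.9783, -0.1208]), 'finger_gap': 0.013812545473653981}
```

View pics/k6.png

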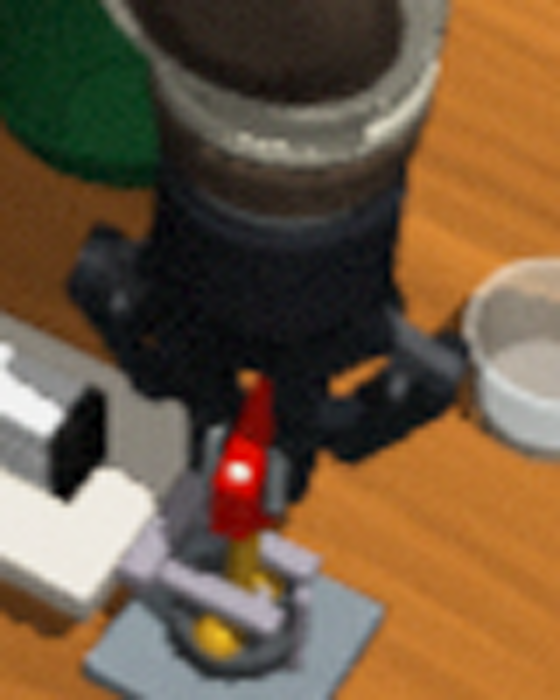

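```bash
python3 -m pendant '[{"translation":[0,0,0],"turn":[0,0,0],"grip":45},{"translation":[0,0,0],"turn":[0,0,0],"grip":45},{"translation":[0,0,0],"turn":[0,0,0],"grip":45},{"translation":[0,0,0],"turn":[0,0,0],"grip":45},{"translation":[0,0,-1],"turn":[0,0,0],"grip":45},{"translation":[0,0,-3],"turn":[0,0,0],"grip":45},{"translation":[0,0,-3],"turn":[0,0,0],"grip":45},{"translation":[0,0,0],"turn":[0,0,0],"grip":0},{"translation":[0,0,0],"turn":[0,0,0],"grip":0}]' 40
python3 - <<'E'
from plan import *
go([.618,-.057,.125],104.7)
s=env.camera("scene");cv2.imwrite("pics/s20.png",s["frame"][:,:,::-1])
E
```

```text
time_s: 25.33
ee_pos: [0.6047, 0.1554, 0.1716]
ee_rot: [-0.399, 3.112, 0.001]
contact_force: [0.1, -0.7, 0.1]
finger_gap: 0.0151
shift cm [  4.09   -20.8886   4.6398]
turn [-0.0001  0.0044 -0.0016]
shift in target axes [  4.1022 -20.8825   4.6562]
t 25.3333 pos [0.6047 0.1554 0.1716] q [ 0.2516  0.2498  0.2558  1.5724 -0.0001 -0.0034] F [ 0.1454 -0.7137  0.1035] gap 0.015096679019793096
```

View pics/s20.png

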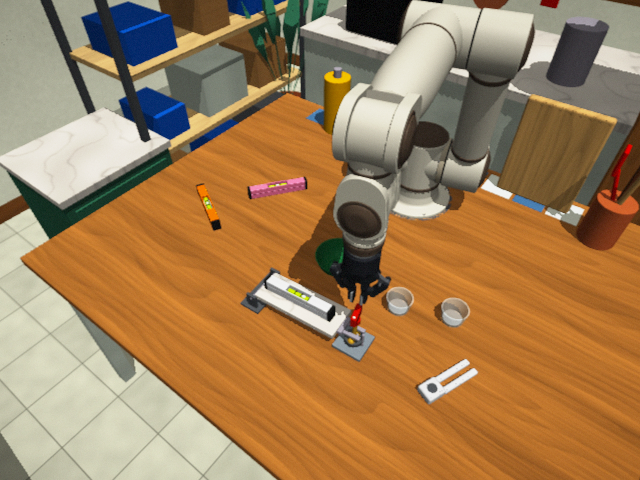

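```bash
python3 -m pendant '[{"translation":[0.59,-2.98,0],"turn":[0,0,0],"grip":0},{"translation":[0.59,-2.98,0],"turn":[0,0,0],"grip":0},{"translation":[0.59,-2.98,0],"turn":[0,0,0],"grip":0},{"translation":[0.59,-2.98,0],"turn":[0,0,0],"grip":0},{"translation":[0.59,-2.98,0],"turn":[0,0,0],"grip":0},{"translation":[0.59,-2.98,0],"turn":[0,0,0],"grip":0},{"translation":[0.56,-3,2],"turn":[0,0,0],"grip":0},{"translation":[0,0,3],"turn":[0,0,0],"grip":0},{"translation":[0,0,2.5],"turn":[0,0,0],"grip":0},{"translation":[0,0,1],"turn":[0,0,0],"grip":0},{"translation":[0,0,0],"turn":[0,0,0],"grip":0},{"translation":[0,0,0],"turn":[0,0,0],"grip":0}]'
python3 -m pendant '[{"translation":[0,0,0.2],"turn":[0,0,0],"grip":0},{"translation":[0,0,0.2],"turn":[0,0,0],"grip":0},{"translation":[0,0,0.1],"turn":[0,0,0],"grip":0},{"translation":[0,0,0],"turn":[0,0,0],"grip":0}]'
```

```text
time_s: 26.38
ee_pos: [0.6158, -0.0571, 0.0828]
ee_rot: [0.399, -3.114, -0.001]
contact_force: [-0.6, 1.1, 0.6]
finger_gap: -0.0001
time_s: 26.72
ee_pos: [0.6166, -0.0561, 0.0798]
ee_rot: [-0.401, 3.115, 0.002]
contact_force: [-3.4, 4.7, 7.4]
finger_gap: -0.0001
```

```bash
python3 -m pendant '[{"translation":[0,0.1,0.1],"turn":[0,0,0],"grip":0},{"translation":[0,0,0.1],"turn":[0,0,0],"grip":0},{"translation":[0,0,0],"turn":[0,0,0],"grip":0}]';python3 -m pendant '[{"translation":[0,0,0.1],"turn":[0,0,0],"grip":0},{"translation":[0,0,0],"turn":[0,0,0],"grip":0},{"translation":[0,0,0],"turn":[0,0,0],"grip":0}]'
```

```text
time_s: 26.97
ee_pos: [0.6167, -0.056, 0.0796]
ee_rot: [-0.4, 3.113, -0.001]
contact_force: [-5.7, 0.8, 18.6]
finger_gap: 0.0002
time_s: 27.22
ee_pos: [0.6168, -0.056, 0.0796]
ee_rot: [-0.399, 3.113, -0.001]
contact_force: [-8.4, 1.5, 24.2]
finger_gap: -0.0002
```

```bash
python3 -m pendant '[{"translation":[0,0,0],"turn":[0,0,0],"grip":0},{"translation":[0,0,0],"turn":[0,0,0],"grip":0},{"translation":[0,0,0],"turn":[0,0,0],"grip":0},{"translation":[0,0,0],"turn":[0,0,0],"grip":0},{"translation":[0,0,0],"turn":[0,0,0],"grip":0},{"translation":[0,0,0],"turn":[0,0,0],"grip":0},{"translation":[0,0,0],"turn":[0,0,0],"grip":0},{"translation":[0,0,0],"turn":[0,0,0],"grip":0},{"translation":[0,0,0],"turn":[0,0,0],"grip":0},{"translation":[0,0,0],"turn":[0,0,0],"grip":0},{"translation":[0,0,0],"turn":[0,0,0],"grip":0},{"translation":[0,0,0],"turn":[0,0,0],"grip":0}]'
python3 -m pendant '[{"translation":[0,0,0],"turn":[0,0,0],"grip":0},{"translation":[0,0,0],"turn":[0,0,0],"grip":0},{"translation":[0,0,0],"turn":[0,0,0],"grip":0},{"translation":[0,0,0],"turn":[0,0,0],"grip":0},{"translation":[0,0,0],"turn":[0,0,0],"grip":0},{"translation":[0,0,0],"turn":[0,0,0],"grip":0},{"translation":[0,0,0],"turn":[0,0,0],"grip":0},{"translation":[0,0,0],"turn":[0,0,0],"grip":0},{"translation":[0,0,0],"turn":[0,0,0],"grip":0},{"translation":[0,0,0],"turn":[0,0,0],"grip":0}]'
python3 - <<'E'
from bub import *
bubble("pics/b2.png")
E
```

```text
time_s: 28.22
ee_pos: [0.6168, -0.056, 0.0795]
ee_rot: [-0.4, 3.113, -0.001]
contact_force: [-9.2, 1.1, 23.8]
finger_gap: 0.0003
time_s: 29.05
ee_pos: [0.6168, -0.056, 0.0795]
ee_rot: [-0.4, 3.113, -0.001]
contact_force: [-8.7, 1.0, 24.3]
finger_gap: -0.0
vial len mm 62.90158725144146 bubble off mm -0.7228735235362306 bubble px [298.4344 295.2272] mid [ 0.6187 -0.0006  0.0865]
B [ 71  92 107 128 217 245 239 181 121  57  -4  -7  -1  -8   0  -7  -1  -1
 157 224 227 185  75  -4  -3  -3  -3  -4  -4  -2  -9   0 158 242 242 242
 242 241 241 241]
V [ 72  93 107 128 217 245 239 179 140 205 239 239 239 240 240 232 176 189
 232 239 238 240 220 170 220 240 240 239 240 239 237 192 197 240 242 243
 242 242 241 241]
lohi -11.581293 11.77118 -0.2968497877547537
```

View pics/b2.png

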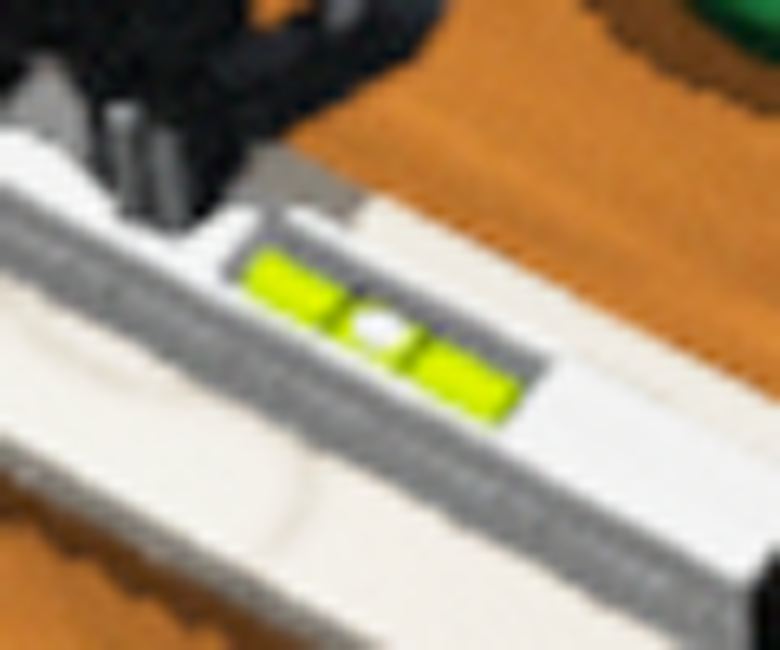

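The bubble at crop (380,325) stands between the two lines at about (335,305) and (415,345), roughly 0 to 0.7 mm off centre. I'll check the bystanders and take a second reading, then hand in while still pressing.

```bash
python3 -m pendant '[{"translation":[0,0,0],"turn":[0,0,0],"grip":0},{"translation":[0,0,0],"turn":[0,0,0],"grip":0},{"translation":[0,0,0],"turn":[0,0,0],"grip":0},{"translation":[0,0,0],"turn":[0,0,0],"grip":0},{"translation":[0,0,0],"turn":[0,0,0],"grip":0},{"translation":[0,0,0],"turn":[0,0,0],"grip":0}]'
python3 - <<'E'
from bub import *
bubble("pics/b3.png")
c=env.camera("scene");a=cv2.imread("pics/scene0.png")[:,:,::-1];b=c["frame"]
for n,(x,y,w,h) in dict(bowl=(310,235,60,50),ra=(380,280,40,40),rb=(435,290,40,40),press=(410,350,80,60)).items():
    A,B=[cv2.cvtColor(np.ascontiguousarray(i[y:y+h,x:x+w]),cv2.COLOR_RGB2GRAY).astype(np.float32) for i in(a,b)]
    print(n,cv2.phaseCorrelate(A,B),abs(A-B).mean())
cv2.imwrite("pics/s21.png",b[:,:,::-1])
E
```

```text
time_s: 29.6
ee_pos: [0.6168, -0.056, 0.0795]
ee_rot: [-0.4, 3.113, -0.001]
contact_force: [-9.3, 1.3, 24.0]
finger_gap: -0.0002
vial len mm 62.84701580806103 bubble off mm -0.7576270849283216 bubble px [298.4123 295.2471] mid [ 0.6188 -0.0006  0.0865]
B [ 78  95 115 143 225 245 235 171 117  52  -7  -5  -4  -6  -2  -8  -2   5
 172 224 223 172  63  -7  -1  -4  -2  -5  -3  -3  -7   7 173 242 242 242
 241 242 241 241]
V [ 79  97 115 143 226 245 236 170 144 214 240 239 239 240 240 228 170 195
 235 239 238 239 213 170 226 239 240 240 239 239 235 187 202 241 243 243
 242 242 242 242]
lohi -11.677218 11.677609 -0.4038059860745676
bowl ((0.007461377886897935, -0.012335998208644838), 0.9853704984982808) 2.984
ra ((0.061474675764806364, -0.04353008917497547), 0.9560655808448791) 3.2625
rb ((0.020634391028835353, -0.03823221737772897), 0.9877220475673676) 3.415
press ((-0.025842638364750314, 0.054709470064697285), 0.9839719814310471) 3.2245834
```

View pics/s21.png

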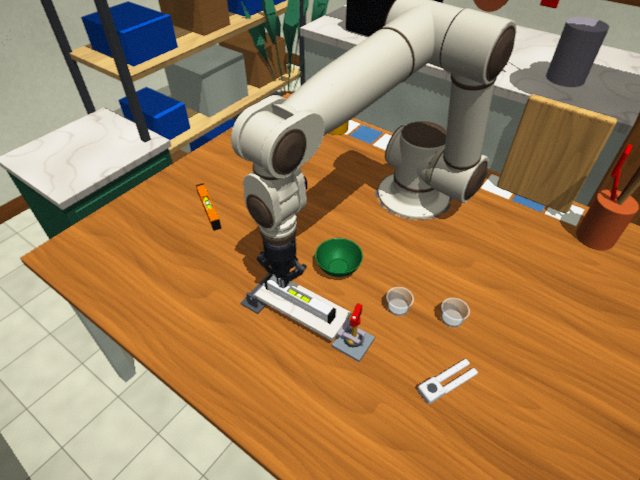

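The bystanders haven't moved and the bubble reading is stable, so I'm handing it in while still pressing.

Run:
```python
from station import env
print(env.finish_job())
```

```text
the job is handed in; nothing more can be done
None
```

I laid the level on the ledge, pressed it onto the foot, turned the knob clockwise and pressed again. The job was handed in at about 29.6 s with the fingers still pressing; no verdict was reported.

- **First press:** the bubble stood about 6 mm towards the hinge. I turned the knob 0.86 rad, and one turn was enough.
- **Bubble at the end:** two readings about 0.5 s apart agreed. It was −0.7 mm by the vial's ends and about 0 mm by the two lines, against a limit of 2.5 mm.
- **Push at the end:** about 24 N down on the level, and the tool height did not change. I estimate 4–5 N on the foot from the lever arms; I could not measure that directly. A steady sideways force of about 9 N remained, with no slipping seen.
- **Bystanders:** the bowl, ramekins and garlic press moved less than 0.1 pixel in the scene camera.

Three things went wrong or disagreed:

- **Missed first grasp:** the shut fingertips touched about 27 mm higher than the stated tip position implies. I found this by touching the level's top, which took about 30 N, and then grasped deeper.
- **Camera disagreement:** the two cameras differ by about 5 mm in y, more than the stated 2 mm. I averaged them.
- **Off-centre level:** by eye, the level lies about 8 mm off the ledge's centre line, well within the allowed 40 mm.

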